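# Balance the portion scale from the ingredient bin

### The arm

A 6-joint arm with a two-finger parallel gripper is mounted at the origin on the work surface. World frame = base frame: x ahead of the robot, y to its left, z up, the work surface at z = 0. Lengths are in mm, angles in rad, forces in N, time in s.
With the tool pointing down it reaches from about 350 to 975 mm from the base axis. Payload 7.1 kg.
Tool frame: the origin (TCP) lies on the centre line of the jaws, within the pads' length; the fingertips stand 8 mm ahead of it and the grasp point (between the pads) lies 11 mm behind it; z points along the fingers, x is the direction in which the jaws open and shut, and the axes are right-handed (so a half turn about z gives the same grasp; the last joint's range is limited). The gripper opens to 88 mm and grips with 3 to 60 N. Pads are 20 mm wide; open, the fingers measure 115 mm over their backs; the gripper's body (75 mm by 178 mm) begins 61 mm behind the grasp point.
Start: joints at [1.202, 0.423, 1.63, -0, 1.089, -0.019], TCP at [214.162, 587.145, 230.675] pointing down, gripper open.
Joint ranges: [-3, 3], [-0.9, 2.11], [0.09, 2.58], [-1.31, 4.45], [0.11, 2.69], [-2.54, 2.54]. Speed limits (rad/s): [2.39, 2.39, 3.01, 3.14, 3.14, 3.14].

### API

Orientations are given as a rotation vector (axis times angle).
In Python, from workcell import ctrl gives the robot as it stands.
- The arm moves only by the shell command python3 -m handwheel 'ROWS'. ROWS is JSON, a list of rows, each a list of 3 entries, a list of its own where there are three numbers: the turn, a rotation vector about the tool's x, y, z in rad, then the shift along the tool's x, y, z in mm, then the opening, from 0 (shut) to 1 (fully open). In form: [[[ax, ay, az], [tx, ty, tz], jaw], ...]. A call has exactly 10 rows; each row shifts and turns the pose as measured when the row begins, along the tool's axes as they then stand; what a row does not reach is not made up. A row lasts 1/12 s, in which the tool goes at most 41.7 mm and 7.16 degrees, less where a joint would pass 70% of its speed; a pose out of reach is approached as far as the arm can. A call with a gripper value outside its range is refused whole. The fingers move at their own pace and stop on an object; the grip force is fixed at half the most. Time passes only in rows, so rows that do not move let the fingers close, or fill a call up. It gives the time, the measured TCP pose, the force and the opening at its end, in the units of the state.
- ctrl.get_obs(): the state, without advancing time (a new reading comes with each control period).
- ctrl.get_image(name): name is "scene" or "side" or "wrist"; returns a dict with "pixels" (480x640x3 uint8, red, green, blue), "camera_matrix" (3x3 intrinsics, pixels), "rvec" (rotation vector, rad) and "tvec" (3), from world to camera coordinates, as OpenCV has them. Camera axes: x right, y down, z forward; pixel columns grow to the right and rows downward; lengths in mm; the calibration is good to about 2 mm. A picture is of the moment at which its call begins. There is no depth.
- ctrl.close_job(): hands the job in, once; it reports no verdict.
Trained networks look in a picture, given as the dict that the camera call returned (one of the last four; its "shot" number tells which), for a name from the list of things; names that differ only in an ending like _2 or _b are one class to them, and where a whole thing is asked for, a point or a joint stands for the part that bears it (a point fixed in the world has none). Each returns a list of dicts, best first, with "score" (0 to 1); they miss things now and then, are a little off and sometimes report something else, mostly with a low value. They report only what shows in the picture. A call takes as long as a camera call. They do not tell look-alikes from the thing itself.
- ctrl.look_for(picture, query): "position" ([x, y, z] in mm, in the coordinates of the camera as it stood for that picture, good to about 4 mm: the middle of the surface that is visible of it).
- ctrl.spot_point(picture, query): "position" ([x, y, z] in mm, in the coordinates of the camera as it stood for that picture, good to about 4 mm: a listed point, or the origin of a listed thing).
The state is a dict: "t": time; "qpos": joint angles; "qvel": joint speeds; "joint_torque": joint torques, N m; "ee_pos": TCP position; "orientation": TCP orientation; "ft_force": force on the tool from outside, world axes, zero at the start; "moment": the same for the moment, N m; "width": finger opening in mm.
Only numpy, scipy, OpenCV 4.12 (cv2) and the standard library are available. Lean on these libraries where they do the work, as an engineer would, in place of code of your own. Each camera call takes 0.05 s, during which the arm holds its last target.

### The job

Swing the lid of the ingredient bin right over so that it stays open by itself, then take out the two round tins and stand them gently, upright, on the empty pan of the scale so that it sits level against the big tin. Leave the square tin in the bin with the lid open and the big tin on its pan, and do not knock or shift the other things on the table.

Things in the scene. Friction and masses are not known exactly. Their poses are not given: they have to be found in the camera images.
- bin: Grey plastic ingredient bin fixed to the table, outside 180 (x) x 260 (y) x 90 mm high, open-topped box with 5 mm walls and floor under a hinged lid. Origin: centre of its underside, on the table; x points from the handle side to the hinge side, y along the hinge, z up. Inside stand three tins in one row along y, about 80 mm apart, in any order.
- lid (a joint): Angle of the white plastic lid (180 x 262 x 8 mm, 0.25 to 0.5 kg): 0 shut, growing as it opens, stop at 2.1 rad. It swings freely and falls shut again unless it has passed upright (about 1.5 rad); past that it falls back against its stop and stays open.
- lid_hinge (a point): Point on the lid's hinge line, middle of the bin's far (+x) rim, 94 mm above the table. The lid turns about the bin's y axis.
- lid_bar (a point): Centre of the steel bar handle on the lid: a round bar 10 mm thick and 90 mm long, parallel to the hinge, on two posts at its ends, 38 mm above the lid's upper face (centre line; 42 mm above the hinge line when shut) and 165 mm from the hinge line toward the free edge. The lid reaches 15 mm beyond the bar. Moves with the lid.
- tin_1: Round metal tin, 54 mm diameter, 75 mm tall, 200 g, closed, in the bin at the start. Origin: centre of its underside, z up.
- tin_2: Second round metal tin, the same as tin_1 (54 mm diameter, 75 mm tall, 200 g), in the bin at the start. Origin: centre of its underside.
- tin_square: Square metal tin, 50 x 50 x 80 mm tall, 300 g, in the bin at the start; it is to stay there. Origin: centre of its underside.
- tin_big: Large round metal tin, 80 mm diameter, 95 mm tall, 400 g, standing on the scale's loaded pan. Origin: centre of its underside.
- scale: Grey two-pan balance scale fixed to the table, turned any way about the vertical. Origin: centre of its underside, on the table. Pan pan_a (loaded) is centred 105 mm along its -x, pan pan_b (empty) 105 mm along its +x. The base is 300 x 100 x 34 mm, with a column 68 mm high in the middle and a thin needle up to 117 mm. The pans are linked: one rises as the other sinks, always staying horizontal.
- pan_a_top (a point): Centre of the upper face of the loaded pan (white with a dark rim, 120 mm along the scale's x, 160 mm along its y, rim 5 mm high); axes as the scale's. 75 mm above the table when level.
- pan_b_top (a point): Centre of the upper face of the empty pan (same size: 120 mm along the scale's x, 160 mm along its y, rim 5 mm high); axes as the scale's. 75 mm above the table when level, 87 mm at the start.
- pan_b (a joint): Height of the empty pan above level, in m: 0 level, +0.012 fully up (as at the start), -0.012 fully down. It yields under a few newtons; it stays up until nearly the balancing weight is on it (20 g too little or too much shows as about 2.5 mm).
- bottle: Bystander: brown glass bottle, 50 mm diameter, 140 mm tall, beside the scale's column (scale's +y side). Origin: centre of its underside.
- jar: Bystander: screw-top jar, 56 mm diameter, 85 mm tall, beside the scale's column (scale's -y side). Origin: centre of its underside.
- mould: Bystander: wooden pastry stamp, 75 x 75 x 30 mm with an upright 30 mm thick handle, 90 mm tall in all, in front of the bin. Origin: centre of its underside.
- paper_box: Bystander: cardboard box 60 x 150 x 50 mm tall, behind the bin. Origin: centre of its underside.
- syrup: Bystander: clear plastic bottle, 60 mm diameter, 190 mm tall, between bin and scale toward the far side. Origin: centre of its underside.
Things that resemble listed ones, but are neither listed nor needed, are in the scene too. Leave any turquoise or yellow look-alike of the tin_big alone.

How it is judged:
By the outcome, as a careful person would: the job done as asked, in the order asked, and still so for the second after the job is handed in, with the robot touching nothing.
It also fails if it takes over 72 s, if anything falls off the work surface, if the arm or the gripper's body presses on something with over 40 N, if the wrist force passes 120 N, or if a joint passes its speed limit or range.

## Working session

There is one attempt and no reset: what is moved stays moved. The work goes in short steps, Python scripts to look and compute and a shell command to move; the robot and the scene stay as the last step left them, time stands still between calls to the robot, and variables do not carry over. Pictures are saved under pics/ and viewed, and the job is handed in when it is done.

```bash
ls; mkdir -p pics; cat > h.py <<'E'
import numpy as np, cv2
from workcell import ctrl
def snap(n,f):
    p=ctrl.get_image(n); cv2.imwrite('pics/'+f+'.png',p['pixels'][:,:,::-1]); return p
def w(p,c):
    R=cv2.Rodrigues(np.array(p['rvec'],float))[0]; return R.T@(np.array(c,float)-np.array(p['tvec'],float).ravel())
def px(p,X):
    return cv2.projectPoints(np.array(X,float).reshape(-1,3),np.array(p['rvec'],float),np.array(p['tvec'],float),np.array(p['camera_matrix'],float),None)[0].reshape(-1,2)
def ray(p,u,z):
    K=np.array(p['camera_matrix']);R=cv2.Rodrigues(np.array(p['rvec'],float))[0]
    c=-R.T@np.array(p['tvec'],float).ravel(); d=R.T@np.linalg.solve(K,[u[0],u[1],1]); return c+d*(z-c[2])/d[2]
def st():
    o=ctrl.get_obs(); print('t',o['t'],'p',np.round(o['ee_pos'],1),'o',np.round(o['orientation'],3),'w',round(float(o['width']),1),'f',np.round(o['ft_force'],1),'q',np.round(o['qpos'],2)); return o
E
python3 - <<'E'
from h import *
np.set_printoptions(suppress=True,precision=1)
st()
for n in ('scene','side'):
    p=snap(n,n+'0')
    R=cv2.Rodrigues(np.array(p['rvec'],float))[0];print(n,-R.T@np.array(p['tvec'],float).ravel())
    for q in ['bin','lid_hinge','lid_bar','tin_big','scale','pan_a_top','pan_b_top','bottle','jar','mould','paper_box','syrup']:
        for d in ctrl.spot_point(p,q)[:4]:
            if d['score']>.2: x=w(p,d['position']); print(q,round(d['score'],2),x,px(p,x)[0])
st()
E
```

```text
pics
t 0.0 p [214.  586.6 229.9] o [ 2.6  1.8 -0. ] w 87.8 f [ 0.  -0.8 -0.3] q [ 1.2  0.4  1.6  0.   1.1 -0. ]
scene [1224.   -45.   875.6]
bin 0.75 [ 490.7 -234.4    0.3] [211.6 247.7]
lid_hinge 0.56 [ 579.5 -235.7   93.3] [200.5 252.4]
lid_bar 0.59 [ 414.3 -244.7  132.6] [199.5 182.5]
tin_big 0.96 [584.4 187.8  68.5] [405.1 250.8]
tin_big 0.94 [774.6 393.    2.3] [519.5 340.1]
tin_big 0.72 [523.6  16.1  -1.1] [321.8 253.4]
tin_big 0.65 [744.6 131.4  -2. ] [387.3 336.4]
scale 0.58 [495.1 246.6  -3.4] [418.4 239.3]
scale 0.36 [ 581.3 -233.3   93. ] [201.6 253.1]
pan_b_top 0.79 [401.8 305.2  83.5] [440.7 184. ]
bottle 0.68 [440.  138.8  -1.6] [369.9 223.8]
jar 0.9 [554.  352.7   3.1] [469.9 254.7]
jar 0.5 [ 314.  -262.2   -0.7] [205.4 194.4]
mould 0.79 [ 313.7 -263.5   -2.2] [205.  194.8]
paper_box 0.76 [ 655.3 -237.3   -4.5] [205.  310.3]
syrup 0.88 [779.1  -2.7   0.5] [322. 356.]
side [ 154.5 -851.3  728.3]
bin 0.66 [ 487.8 -232.1   -1.1] [329.4 355.1]
lid_hinge 0.61 [ 580.6 -227.2   96.2] [374.  300.9]
lid_bar 0.7 [ 414.8 -237.3  135.5] [294.6 313.2]
tin_big 0.96 [520.   22.2   2.3] [292.2 275. ]
tin_big 0.76 [766.8 391.9   0.8] [319.2 186.2]
tin_big 0.71 [584.4 190.3  65.1] [289.  211.5]
tin_big 0.61 [746.9 134.3   1.1] [355.1 229.6]
scale 0.97 [492.5 243.1  -1.4] [248.8 231.5]
pan_a_top 0.88 [582.7 195.8  62. ] [287.6 211.7]
pan_b_top 0.87 [396.5 300.6  88.4] [202.9 198.7]
bottle 0.58 [433.9 139.6   6.2] [239.7 255.6]
jar 0.92 [550.1 355.1   6. ] [255.  204.9]
jar 0.44 [ 576.2 -226.    94.7] [371.6 301.8]
mould 0.88 [ 320.4 -260.7    5.2] [250.7 393.5]
paper_box 0.72 [ 660.1 -238.7    0.5] [407.5 330.2]
syrup 0.84 [776.4  -6.5   1.4] [393.9 255.2]
t 1.3 p [214.2 587.1 230.7] o [ 2.6  1.8 -0. ] w 87.5 f [ 0.1 -0.2  0.6] q [ 1.2  0.4  1.6 -0.   1.1 -0. ]
```

View pics.

View pics/scene0.png

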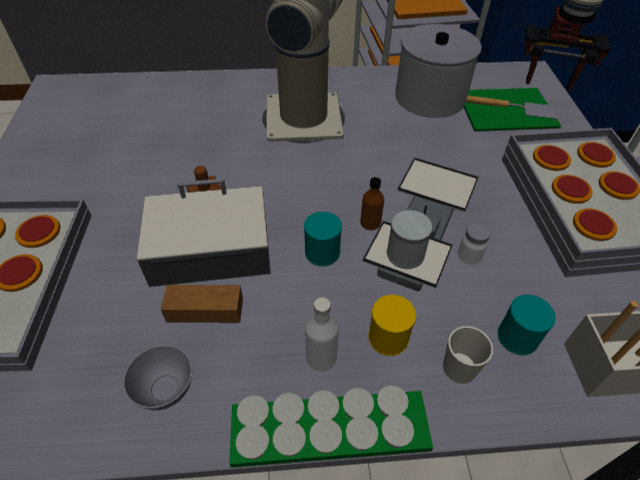

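View pics/side0.png

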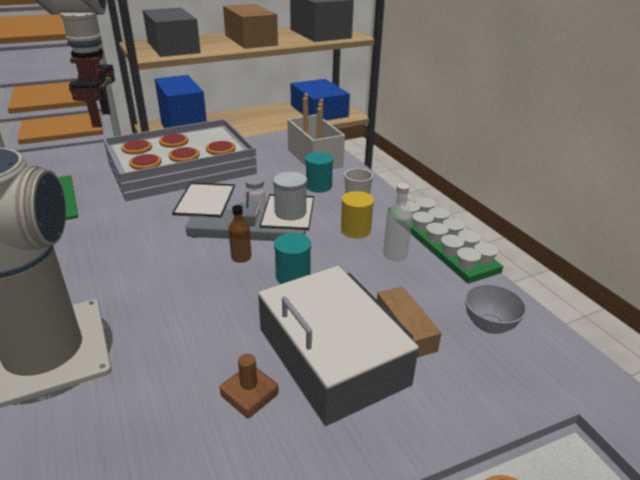

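The grey tin on the loaded pan at scene (408,240) is tin_big. Its look-alikes, turquoise at (322,240) and (525,325) and yellow at (392,325), stay where they are. The bin is at (205,235) with its bar at (203,185), and the mould is beyond the bar. I'll crop closer to get the yaws.

```bash
python3 - <<'E'
import cv2
a=cv2.imread('pics/scene0.png');b=cv2.imread('pics/side0.png')
cv2.imwrite('pics/c1.png',cv2.resize(a[160:290,130:290],None,fx=5,fy=4.6,interpolation=cv2.INTER_CUBIC))
cv2.imwrite('pics/c2.png',cv2.resize(a[150:290,355:495],None,fx=4.28,fy=4.28,interpolation=cv2.INTER_CUBIC))
cv2.imwrite('pics/c3.png',cv2.resize(b[260:420,240:430],None,fx=4,fy=3.7,interpolation=cv2.INTER_CUBIC))
E
```

```text
(no output)
```

View pics/c1.png

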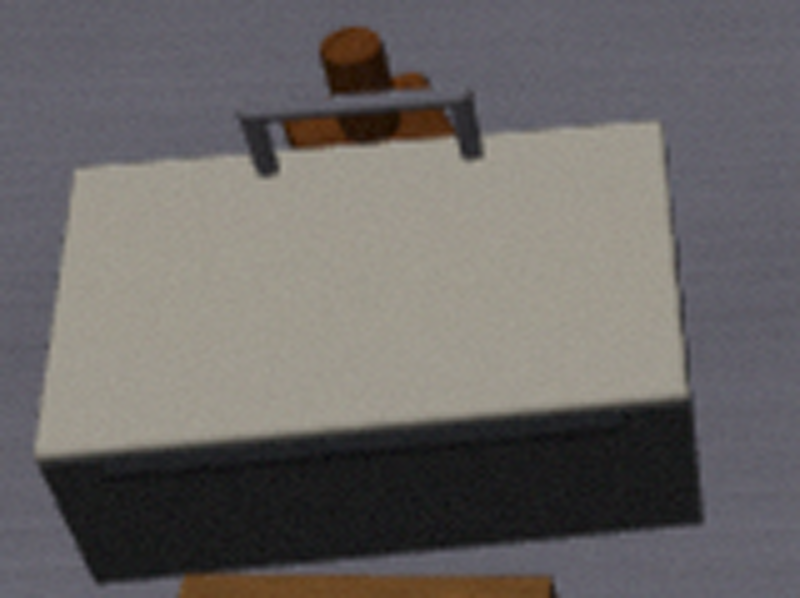

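View pics/c2.png

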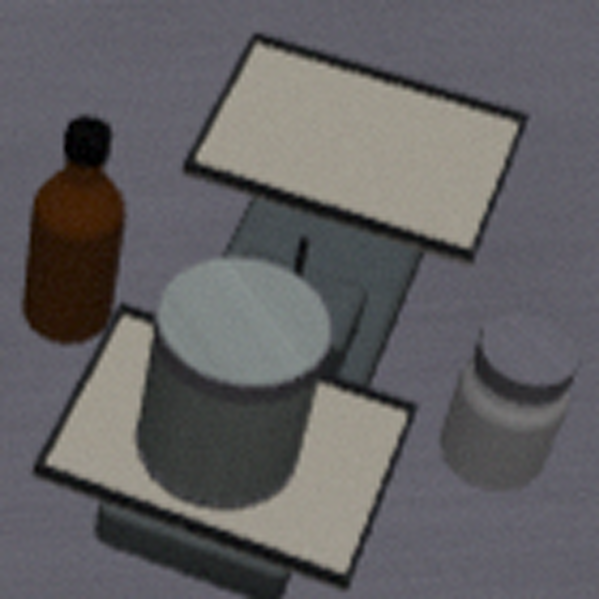

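View pics/c3.png

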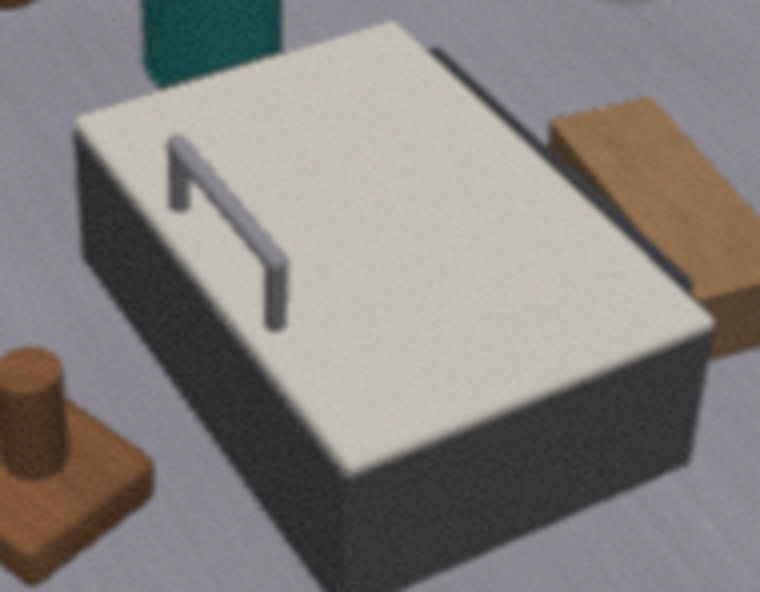

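```bash
python3 - <<'E'
from h import *
from scipy.optimize import least_squares
np.set_printoptions(suppress=True,precision=3)
S=ctrl.get_image('scene');D=ctrl.get_image('side')
def fit(obs,x0,loc):
    def f(v):
        c,s=np.cos(v[2]),np.sin(v[2]);R=np.array([[c,-s,0],[s,c,0],[0,0,1]])
        return np.concatenate([(px(P,(R@np.array(loc[k]).T).T+[v[0],v[1],0])-u).ravel() for P,k,u in obs])
    r=least_squares(f,x0);print(r.x,r.fun);return r.x
L=[[-90,-131,98],[-90,131,98],[90,131,98],[90,-131,98]]
sc=np.array([(145,197),(262,186.7),(267.6,246.3),(137.6,259.6)]);sd=np.array([(327.5,387.6),(259.5,293),(338.2,266),(418,347)])
v=fit([(S,[0,1,2,3],sc),(D,[0,1,2,3],sd)],[490,-235,0],L)
fit([(S,[0,1,2,3],sc)],v,L);fit([(D,[0,1,2,3],sd)],v,L)
# bar
c,s=np.cos(v[2]),np.sin(v[2])
print('hinge',v[0]+90*c,v[1]+90*s,'bar',v[0]-75*c,v[1]-75*s, px(S,[v[0]-75*c,v[1]-75*s,136]),px(D,[v[0]-75*c,v[1]-75*s,136]))
P=[[45,-80,92],[45,80,92],[165,80,92],[165,-80,92]]
sc=np.array([(398.7,189),(415,158.6),(477.9,177.3),(465.5,210.3)])
# rays
for u in sc: print(ray(S,u,92))
# scale +x ~149deg; +y = angle 239
fit([(S,[1,2,3,0],sc)],[495,245,2.6],P)
st()
E
```

```text
Traceback (most recent call last):
TypeError: list indices must be integers or slices, not list
```

```bash
cat >> h.py <<'E'
from scipy.optimize import least_squares
def fit(obs,x0,loc):
    loc=np.array(loc,float)
    def f(v):
        c,s=np.cos(v[2]),np.sin(v[2]);R=np.array([[c,-s,0],[s,c,0],[0,0,1]])
        return np.concatenate([(px(P,(R@loc[k].T).T+[v[0],v[1],0])-u).ravel() for P,k,u in obs])
    r=least_squares(f,x0);print(r.x,r.fun);return r.x
E
python3 - <<'E'
from h import *
np.set_printoptions(suppress=True,precision=3)
S=ctrl.get_image('scene');D=ctrl.get_image('side')
L=[[-90,-131,98],[-90,131,98],[90,131,98],[90,-131,98]]
sc=np.array([(145,197),(262,186.7),(267.6,246.3),(137.6,259.6)]);sd=np.array([(327.5,387.6),(259.5,293),(338.2,266),(418,347)])
v=fit([(S,[0,1,2,3],sc),(D,[0,1,2,3],sd)],[490,-235,0],L)
fit([(S,[0,1,2,3],sc)],v,L);fit([(D,[0,1,2,3],sd)],v,L)
c,s=np.cos(v[2]),np.sin(v[2])
print('hinge',v[0]+90*c,v[1]+90*s,'bar',v[0]-75*c,v[1]-75*s, px(S,[v[0]-75*c,v[1]-75*s,136]),px(D,[v[0]-75*c,v[1]-75*s,136]))
P=[[45,-80,92],[45,80,92],[165,80,92],[165,-80,92]]
sc=np.array([(398.7,189),(415,158.6),(477.9,177.3),(465.5,210.3)])
for u in sc: print(ray(S,u,92))
fit([(S,[1,2,3,0],sc)],[495,245,2.6],P)
st()
E
```

```text
[ 491.909 -236.54     0.066] [-1.048 -1.628  0.077 -1.822 -0.039 -1.324 -2.007 -1.114  0.098 -1.221
 -1.244 -2.103  0.807 -1.601  2.059 -1.099]
[ 495.835 -234.573    0.067] [-0.484 -0.371  0.885 -0.719  0.985  0.034 -1.281  0.444]
[ 489.758 -238.936    0.066] [-0.44   0.368 -1.885 -1.065  0.401 -0.71   1.83   0.219]
hinge 581.7153617350552 -230.6356963831884 bar 417.0708534987718 -241.4609403819342 [[200.682 182.19 ]] [[296.807 314.079]]
[420.903 200.447  92.   ]
[317.559 259.392  92.   ]
[393.575 395.042  92.   ]
[497.754 336.771  92.   ]
[498.53  246.176   2.627] [-0.815 -0.249 -0.799 -0.516  0.925  0.18   0.647  0.304]
t 1.5 p [214.2 587.2 230.7] o [-2.574 -1.801  0.   ] w 87.6 f [-0.1  1.2  0.3] q [ 1.2   0.42  1.63  0.    1.09 -0.02]
```

```bash
cat >> h.py <<'E'
from scipy.spatial.transform import Rotation as Rn
def to(pos,ang,lean=0.0,n=None):
    """print remaining shift/turn (tool frame) to get TCP at pos with tool x heading ang; lean = turn of tool about its own y after"""
    o=ctrl.get_obs(); R=Rn.from_rotvec(o['orientation'])
    G=Rn.from_matrix(np.array([[np.cos(ang),np.sin(ang),0],[np.sin(ang),-np.cos(ang),0],[0,0,-1]]).astype(float))*Rn.from_rotvec([0,lean,0])
    d=R.inv().apply(np.array(pos)-o['ee_pos']); t=(R.inv()*G).as_rotvec()
    print('shift',np.round(d,1),'turn',np.round(t,3)); 
    if n: # simulated rows with constant world speed
        r=R
        for i in range(n):
            print(np.round(t/n,4).tolist(),np.round(r.inv().apply(np.array(pos)-o['ee_pos'])/n,1).tolist()); r=r*Rn.from_rotvec(t/n)
E
python3 -m handwheel '[[[0,0,0.07],[-12,40,0],1],[[0,0,0.07],[-12,40,0],1],[[0,0,0.07],[-12,40,0],1],[[0,0,0.07],[-12,40,0],1],[[0,0,0.07],[-12,40,0],1],[[0,0,0.07],[-12,40,0],1],[[0,0,0.07],[-12,40,0],1],[[0,0,0.07],[-12,40,0],1],[[0,0,0.07],[-12,40,0],1],[[0,0,0.07],[-12,40,0],1]]'
python3 -c "
from h import *
st(); to([416,-241.5,200],0.066,0,14)"
```

```text
t: 2.33
ee_pos: [449.3, 256.8, 230.5]
orientation: [-3.037, -0.78, -0.01]
ft_force: [1.9, 0.7, 0.2]
width: 87.9
t 2.3333 p [449.3 256.8 230.5] o [-3.037 -0.78  -0.01 ] w 87.9 f [1.9 0.7 0.2] q [ 0.49  0.26  1.87  0.    1.   -0.01]
shift [-269.4  420.7   26.8] turn [-0.006 -0.007  0.437]
[-0.0004, -0.0005, 0.0312] [-19.2, 30.1, 1.9]
[-0.0004, -0.0005, 0.0312] [-18.3, 30.6, 1.9]
[-0.0004, -0.0005, 0.0312] [-17.3, 31.2, 2.0]
[-0.0004, -0.0005, 0.0312] [-16.3, 31.7, 2.0]
[-0.0004, -0.0005, 0.0312] [-15.3, 32.2, 2.0]
[-0.0004, -0.0005, 0.0312] [-14.3, 32.7, 2.0]
[-0.0004, -0.0005, 0.0312] [-13.3, 33.1, 2.0]
[-0.0004, -0.0005, 0.0312] [-12.3, 33.5, 2.1]
[-0.0004, -0.0005, 0.0312] [-11.2, 33.9, 2.1]
[-0.0004, -0.0005, 0.0312] [-10.2, 34.2, 2.1]
[-0.0004, -0.0005, 0.0312] [-9.1, 34.5, 2.1]
[-0.0004, -0.0005, 0.0312] [-8.0, 34.8, 2.1]
[-0.0004, -0.0005, 0.0312] [-6.9, 35.0, 2.1]
[-0.0004, -0.0005, 0.0312] [-5.8, 35.2, 2.2]
```

```bash

python3 -m handwheel '[[[0,0,0.036],[-19,36,0],1],[[0,0,0.036],[-18,36,0],1],[[0,0,0.036],[-17,37,0],1],[[0,0,0.036],[-15,37,0],1],[[0,0,0.036],[-14,38,0],1],[[0,0,0.036],[-13,38,0],1],[[0,0,0.036],[-11,39,0],1],[[0,0,0.036],[-10,39,0],1],[[0,0,0.036],[-9,39,0],1],[[0,0,0.036],[-8,39,0],1]]'
python3 -c "
from h import *
st(); to([416,-241.5,160],0.066,0)"
```

```text
t: 3.17
ee_pos: [445.8, -160.2, 230.2]
orientation: [-3.129, -0.191, -0.023]
ft_force: [0.4, 1.2, -0.2]
width: 87.5
t 3.1667 p [ 445.8 -160.2  230.2] o [-3.129 -0.191 -0.023] w 87.5 f [ 0.4  1.2 -0.2] q [-0.38  0.2   1.96  0.01  0.97 -0.51]
shift [-40.5  77.5  69.2] turn [-0.006 -0.015  0.056]
```

```bash

python3 -m handwheel '[[[-0.001,-0.002,0.008],[-6,13,0],1],[[-0.001,-0.002,0.008],[-6,13,8],1],[[-0.001,-0.002,0.008],[-6,13,10],1],[[-0.001,-0.002,0.008],[-6,13,10],1],[[-0.001,-0.002,0.008],[-6,13,10],1],[[-0.001,-0.002,0.008],[-6,10,10],1],[[0,-0.002,0.008],[-3,2,6],1],[[0,0,0],[-2,0,5],1],[[0,0,0],[0,0,0],1],[[0,0,0],[0,0,0],1]]'
python3 - <<'E'
from h import *
st(); to([416,-241.5,125],0.066,0)
p=snap('wrist','w1'); S=snap('scene','s1')
for n,P in (('w',p),('s',S)):
  for q in ('lid_bar','lid_hinge'):
    for d in ctrl.spot_point(P,q)[:2]: print(n,q,d['score'],w(P,d['position']))
E
```

```text
t: 4.0
ee_pos: [411.7, -253.6, 169.8]
orientation: [3.136, 0.077, 0.01]
ft_force: [-0.0, -0.1, 1.2]
width: 88.2
t 4.0 p [ 411.7 -253.6  169.8] o [3.136 0.077 0.01 ] w 88.2 f [-0.  -0.1  1.2] q [-0.58  0.3   1.99  0.    0.84 -0.63]
shift [  4.6 -12.1  44.7] turn [ 0.004 -0.006 -0.017]
w lid_bar 0.8 [ 418.78500404 -242.02107618  134.63528608]
w lid_hinge 0.85 [ 580.68754327 -235.16462083   97.51929477]
w lid_hinge 0.56 [ 487.92854665 -237.65848708   -0.57147533]
s lid_bar 0.62 [ 414.16013416 -246.65138818  133.89865332]
s lid_hinge 0.57 [ 578.89254482 -232.82229613   93.88716632]
s lid_hinge 0.2 [ 652.34071028 -233.80585206   -1.39367964]
```

View pics/w1.png

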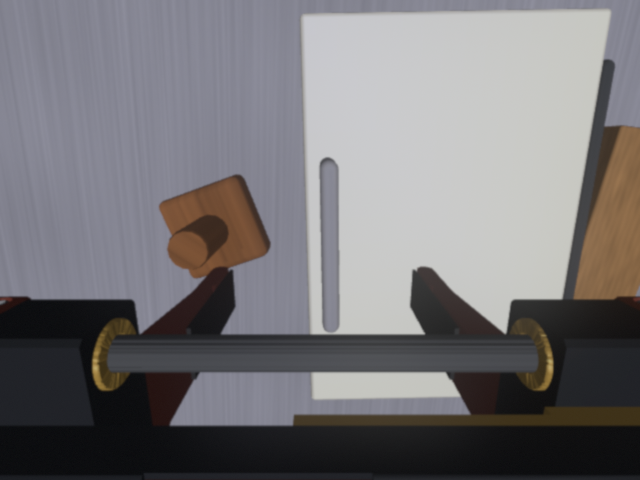

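View pics/s1.png

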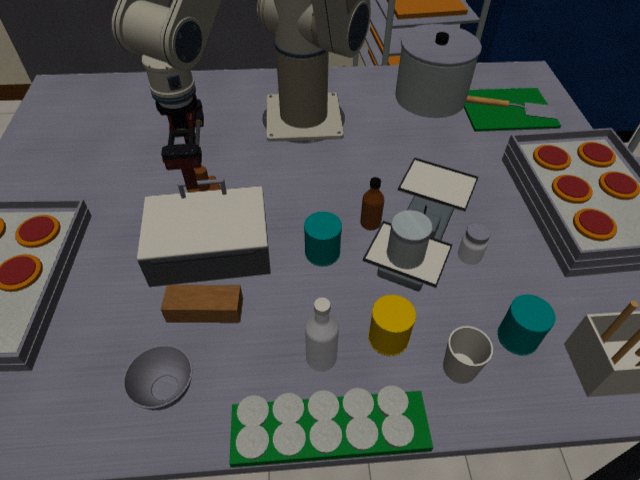

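The wrist view shows the bar at (329,245), lying between the open fingers and parallel to the pads. Next I go down and grip it.

```bash

python3 -m handwheel '[[[0,0,-0.004],[1,-3,10],1],[[0,0,-0.004],[1,-3,12],1],[[0,0,-0.004],[1,-3,12],1],[[0,0,-0.004],[1,-3,11],1],[[0,0,0],[0,0,0],0.5],[[0,0,0],[0,0,0],0],[[0,0,0],[0,0,0],0],[[0,0,0],[0,0,0],0],[[0,0,0],[0,0,0],0],[[0,0,0],[0,0,0],0]]'
python3 -c "
from h import *
st()"
```

```text
t: 5.13
ee_pos: [418.0, -240.9, 123.8]
orientation: [3.132, 0.108, 0.019]
ft_force: [-0.3, 0.1, -0.7]
width: 51.1
t 5.1333 p [ 418.  -240.9  123.8] o [3.132 0.108 0.019] w 51.1 f [-0.3  0.1 -0.7] q [-0.55  0.38  2.02 -0.    0.73 -0.62]
```

```bash

python3 -m handwheel '[[[0,0,0],[0,0,0],0],[[0,0,0],[0,0,0],0],[[0,0,0],[0,0,0],0],[[0,0,0],[0,0,0],0],[[0,0,0],[0,0,0],0],[[0,0,0],[0,0,0],0],[[0,0,0],[0,0,0],0],[[0,0,0],[0,0,0],0],[[0,0,0],[0,0,0],0],[[0,0,0],[0,0,0],0]]'
cat >> h.py <<'E'
H=np.array([580.5,-231,94.]);YAW=0.066
U=np.array([np.cos(YAW),np.sin(YAW),0]);Z=np.array([0,0,1.])
def lidplan(th1,n=10,k=0.3,r=170.3,grip=11.):
    o=ctrl.get_obs();R=Rn.from_rotvec(o['orientation']);p=np.array(o['ee_pos'])
    g=p-grip*R.apply([0,0,1]); a=np.arctan2((g-H)@Z,(g-H)@U); th0=np.pi-np.arctan2(42,165)-a
    print('theta now',round(th0,3),'radius',round(np.hypot((g-H)@Z,(g-H)@U),1),'across',round((g-H)@np.array([-U[1],U[0],0]),1))
    rr=np.hypot((g-H)@Z,(g-H)@U)
    base=Rn.from_matrix(np.array([[U[0],U[1],0],[U[1],-U[0],0],[0,0,-1]]))
    gp,Rp=p,R
    for i in range(1,n+1):
        th=th0+(th1-th0)*i/n; b=np.pi-np.arctan2(42,165)-th; r_=rr+(r-rr)*i/n
        G=base*Rn.from_rotvec([0,-k*th,0]); 
        g2=H+r_*(np.cos(b)*U+np.sin(b)*Z)+((g-H)@np.array([-U[1],U[0],0]))*np.array([-U[1],U[0],0])
        t=g2+grip*G.apply([0,0,1])
        print(np.round((Rp.inv()*G).as_rotvec(),3).tolist(),np.round(Rp.inv().apply(t-gp),1).tolist()); gp,Rp=t,G
E
python3 -c "
from h import *
st();lidplan(0.6)"
```

```text
t: 5.97
ee_pos: [415.4, -241.6, 124.9]
orientation: [3.131, 0.108, 0.012]
ft_force: [-0.7, -1.1, 1.5]
width: 9.1
t 5.9667 p [ 415.4 -241.6  124.9] o [3.131 0.108 0.012] w 9.1 f [-0.7 -1.1  1.5] q [-0.55  0.38  2.02 -0.    0.73 -0.62]
theta now -0.002 radius 170.7 across 0.4
[0.009, -0.025, 0.003] [2.7, -0.0, -9.8]
[0.0, -0.018, 0.0] [3.1, 0.0, -9.7]
[-0.0, -0.018, 0.0] [3.5, -0.0, -9.6]
[-0.0, -0.018, 0.0] [3.9, -0.0, -9.4]
[0.0, -0.018, -0.0] [4.3, 0.0, -9.2]
[-0.0, -0.018, -0.0] [4.7, -0.0, -9.0]
[0.0, -0.018, 0.0] [5.0, -0.0, -8.8]
[0.0, -0.018, 0.0] [5.4, 0.0, -8.6]
[0.0, -0.018, -0.0] [5.7, 0.0, -8.3]
[0.0, -0.018, 0.0] [6.1, -0.0, -8.1]
```

```bash

python3 -m handwheel '[[[0,-0.018,0],[2.5,0,-9],0],[[0,-0.018,0],[3,0,-9.5],0],[[0,-0.018,0],[3.5,0,-9.5],0],[[0,-0.018,0],[4,0,-9.5],0],[[0,-0.018,0],[4.3,0,-9.2],0],[[0,-0.018,0],[4.7,0,-9],0],[[0,-0.018,0],[5,0,-8.8],0],[[0,-0.018,0],[5.4,0,-8.6],0],[[0,-0.018,0],[5.7,0,-8.3],0],[[0,-0.018,0],[6.1,0,-8.1],0]]'
python3 -c "
from h import *
st();lidplan(1.25)"
```

```text
t: 6.8
ee_pos: [462.4, -238.5, 209.4]
orientation: [3.109, 0.108, -0.3]
ft_force: [-2.7, -1.9, -2.5]
width: 9.2
t 6.8 p [ 462.4 -238.5  209.4] o [ 3.109  0.108 -0.3  ] w 9.2 f [-2.7 -1.9 -2.5] q [-0.44  0.37  1.78 -0.11  1.16 -0.46]
theta now 0.577 radius 171.5 across 0.4
[0.011, -0.001, 0.002] [7.2, -0.0, -9.0]
[-0.0, -0.02, 0.0] [7.6, -0.0, -8.5]
[0.0, -0.02, -0.0] [8.0, -0.0, -8.1]
[0.0, -0.02, 0.0] [8.3, 0.0, -7.7]
[-0.0, -0.02, -0.0] [8.7, -0.0, -7.3]
[0.0, -0.02, 0.0] [9.0, 0.0, -6.8]
[-0.0, -0.02, -0.0] [9.3, -0.0, -6.4]
[0.0, -0.02, 0.0] [9.6, 0.0, -5.9]
[0.0, -0.02, 0.0] [9.9, 0.0, -5.5]
[-0.0, -0.02, -0.0] [10.1, -0.0, -5.0]
```

Opening well, with forces of only about 4 N.

```bash

python3 -m handwheel '[[[0.003,-0.018,0],[7.2,0,-9],0],[[0.003,-0.02,0],[7.6,0,-8.5],0],[[0.003,-0.02,0],[8,0,-8.1],0],[[0,-0.02,0],[8.3,0,-7.7],0],[[0,-0.02,0],[8.7,0,-7.3],0],[[0,-0.02,0],[9,0,-6.8],0],[[0,-0.02,0],[9.3,0,-6.4],0],[[0,-0.02,0],[9.6,0,-5.9],0],[[0,-0.02,0],[9.9,0,-5.5],0],[[0,-0.02,0],[10.1,0,-5],0]]'
python3 -c "
from h import *
st();lidplan(1.8)"
```

```text
t: 7.63
ee_pos: [559.5, -232.2, 256.1]
orientation: [3.052, 0.103, -0.661]
ft_force: [-2.1, -1.7, 5.8]
width: 9.3
t 7.6333 p [ 559.5 -232.2  256.1] o [ 3.052  0.103 -0.661] w 9.3 f [-2.1 -1.7  5.8] q [-0.33  0.56  1.4  -0.16  1.57 -0.37]
theta now 1.226 radius 172.9 across 0.2
[0.003, 0.042, 0.001] [9.3, -0.0, -4.5]
[-0.0, -0.017, -0.0] [9.1, -0.0, -3.6]
[-0.0, -0.017, 0.0] [9.2, 0.0, -3.2]
[-0.0, -0.017, 0.0] [9.3, -0.0, -2.8]
[0.0, -0.017, -0.0] [9.4, 0.0, -2.4]
[-0.0, -0.017, -0.0] [9.4, -0.0, -2.0]
[0.0, -0.017, 0.0] [9.5, 0.0, -1.6]
[0.0, -0.017, 0.0] [9.5, -0.0, -1.2]
[-0.0, -0.017, 0.0] [9.6, -0.0, -0.8]
[0.0, -0.017, 0.0] [9.6, 0.0, -0.5]
```

```bash

python3 -m handwheel '[[[0,-0.01,0],[9.3,0,-4],0],[[0,-0.012,0],[9.1,0,-3],0],[[0,-0.012,0],[9.2,0,-2.7],0],[[0,-0.012,0],[9.3,0,-2.3],0],[[0,-0.012,0],[9.4,0,-2],0],[[0,-0.012,0],[9.4,0,-1.6],0],[[0,-0.012,0],[9.5,0,-1.2],0],[[0,-0.012,0],[9.5,0,-0.8],0],[[0,-0.012,0],[9.6,0,-0.5],0],[[0,-0.012,0],[9.6,0,-0.2],0]]'
python3 - <<'E'
from h import *
st();lidplan(2.05,6)
p=snap('side','d2')
E
```

```text
t: 8.47
ee_pos: [655.5, -225.9, 235.2]
orientation: [2.995, 0.101, -0.851]
ft_force: [0.1, -1.0, 1.7]
width: 9.3
t 8.4667 p [ 655.5 -225.9  235.2] o [ 2.995  0.101 -0.851] w 9.3 f [ 0.1 -1.   1.7] q [-0.27  0.79  1.08 -0.19  1.79 -0.33]
theta now 1.815 radius 170.9 across 0.3
[0.008, -0.002, -0.001] [6.7, -0.1, -0.2]
[-0.0, -0.012, 0.0] [6.6, -0.0, 0.1]
[0.0, -0.012, -0.0] [6.6, 0.0, 0.3]
[-0.0, -0.012, 0.0] [6.5, -0.0, 0.4]
[0.0, -0.012, -0.0] [6.5, 0.0, 0.6]
[0.0, -0.012, 0.0] [6.5, 0.0, 0.8]
```

View pics/d2.png

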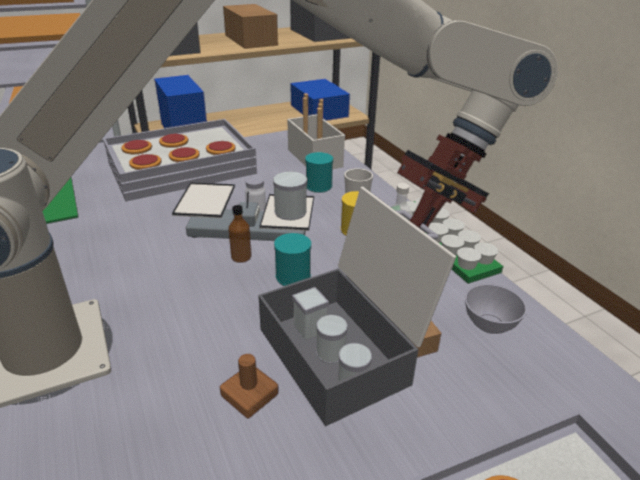

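The side view shows the lid past upright, held at the bar. The square tin is at (310,305), and the round tins are at (331,335) and (354,360). I'll carry the lid to about 2.05 rad, let go and back out.

```bash

python3 -m handwheel '[[[0,-0.004,0],[6.7,0,0],0],[[0,-0.006,0],[6.6,0,0],0],[[0,-0.006,0],[6.6,0,0.2],0],[[0,-0.006,0],[6.5,0,0.4],0],[[0,-0.006,0],[6.5,0,0.6],0],[[0,-0.006,0],[6.5,0,0.8],0],[[0,0,0],[3,0,0.5],0.3],[[0,0,0],[0,0,0],0.3],[[0,0,0],[0,0,0],0.3],[[0,0,0],[0,0,0],0.3]]'
python3 - <<'E'
from h import *
st();lidplan(2.1,1)
E
```

```text
t: 9.35
ee_pos: [694.5, -222.6, 203.0]
orientation: [2.977, 0.103, -0.911]
ft_force: [-0.4, 0.7, -0.6]
width: 26.4
t 9.35 p [ 694.5 -222.6  203. ] o [ 2.977  0.103 -0.911] w 26.4 f [-0.4  0.7 -0.6] q [-0.25  0.9   0.94 -0.19  1.86 -0.32]
theta now 2.117 radius 168.7 across 0.9
[0.008, -0.036, 0.001] [-2.9, -0.1, -2.1]
```

```bash

python3 -m handwheel '[[[0,0,0],[0,0,-8],0.3],[[0,0,0],[0,0,-12],0.3],[[0,0,0],[0,0,-20],0.3],[[0,0,0],[0,0,-25],0.3],[[0,0,0],[0,0,-30],0.3],[[0,0,0],[0,0,-30],0.3],[[0,0.05,0],[-10,0,-30],0.3],[[0,0.05,0],[-15,0,-25],0.3],[[0,0.05,0],[-20,0,-20],0.3],[[0,0.05,0],[-20,0,-20],0.3]]'
python3 - <<'E'
from h import *
st()
p=snap('side','d3')
for P in (p,snap('scene','s3')):
  for q in ('tin_1','tin_square','lid_bar'):
    for d in ctrl.spot_point(P,q)[:4]:
      if d['score']>.2: x=w(P,d['position']); print(q,round(d['score'],2),np.round(x,1),np.round(px(P,x)[0]))
E
```

```text
t: 10.18
ee_pos: [758.7, -214.9, 421.7]
orientation: [3.062, 0.111, -0.625]
ft_force: [-0.1, 0.3, 0.3]
width: 26.5
t 10.1833 p [ 758.7 -214.9  421.7] o [ 3.062  0.111 -0.625] w 26.5 f [-0.1  0.3  0.3] q [-0.24  0.81  0.6  -0.14  2.11 -0.37]
tin_1 0.93 [ 491.5 -318.3    4. ] [353. 385.]
tin_1 0.59 [ 487.6 -236.3    2.8] [330. 355.]
tin_1 0.39 [395.3 298.5  84.9] [203. 200.]
tin_square 0.73 [ 479.7 -157.1    8.1] [309. 328.]
lid_bar 0.69 [ 701.8 -217.5  214.4] [433. 231.]
tin_1 0.96 [ 486.3 -236.4    5.2] [210. 245.]
tin_1 0.51 [ 495.2 -316.     0.7] [175. 251.]
tin_square 0.86 [ 480.8 -160.1    3.6] [244. 242.]
tin_square 0.57 [494.8 248.   -0.9] [419. 239.]
lid_bar 0.63 [ 699.4 -229.2  211.1] [186. 264.]
```

View pics/d3.png

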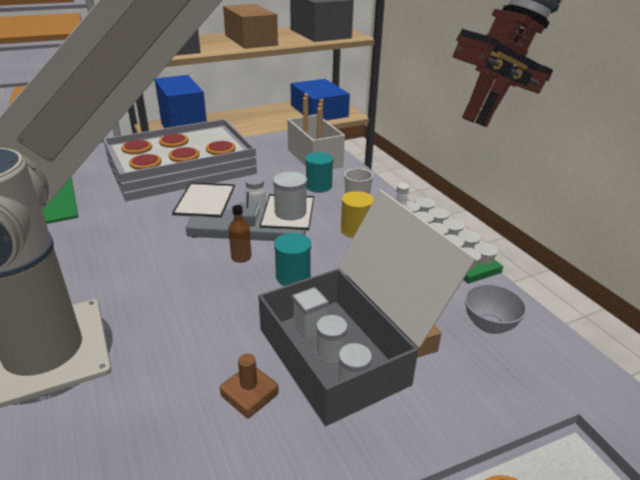

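View pics/s3.png

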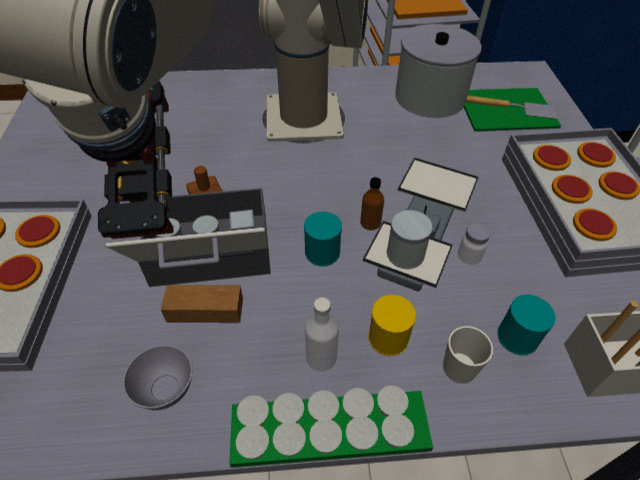

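```bash

python3 -c "
from h import *
to([488,-236.5,250],0.066,0,10)"
```

```text
shift [-181.9    2.2  261.8] turn [-0.     0.409  0.007]
[-0.0, 0.0409, 0.0007] [-18.2, 0.2, 26.2]
[-0.0, 0.0409, 0.0007] [-19.2, 0.2, 25.4]
[-0.0, 0.0409, 0.0007] [-20.3, 0.2, 24.6]
[-0.0, 0.0409, 0.0007] [-21.3, 0.3, 23.8]
[-0.0, 0.0409, 0.0007] [-22.2, 0.3, 22.9]
[-0.0, 0.0409, 0.0007] [-23.1, 0.3, 21.9]
[-0.0, 0.0409, 0.0007] [-24.0, 0.3, 21.0]
[-0.0, 0.0409, 0.0007] [-24.8, 0.3, 20.0]
[-0.0, 0.0409, 0.0007] [-25.6, 0.3, 18.9]
[-0.0, 0.0409, 0.0007] [-26.4, 0.3, 17.9]
```

```bash

python3 -m handwheel '[[[0,0.04,0],[-28,0,18],1],[[0,0.04,0],[-28,0,18],1],[[0,0.04,0],[-28,0,18],1],[[0,0.04,0],[-28,0,20],1],[[0,0.04,0],[-28,0,20],1],[[0,0.04,0],[-28,0,20],1],[[0,0.04,0],[-28,0,20],1],[[0,0.04,0],[-24,0,20],1],[[0,0.04,0],[-15,0,19],1],[[0,0.04,0],[-8,0,18],1]]'
python3 - <<'E'
from h import *
st()
to([488,-236.5,52],0.066,0)
p=snap('wrist','w4')
for q in ('tin_1','tin_square'):
    for d in ctrl.spot_point(p,q)[:4]:
      if d['score']>.2: x=w(p,d['position']); print(q,round(d['score'],2),np.round(x,1),np.round(px(p,x)[0]))
E
```

```text
t: 11.42
ee_pos: [474.4, -231.3, 263.1]
orientation: [-3.127, -0.123, 0.038]
ft_force: [0.0, -0.4, -0.5]
width: 87.1
t 11.4167 p [ 474.4 -231.3  263.1] o [-3.127 -0.123  0.038] w 87.1 f [ 0.  -0.4 -0.5] q [-0.48  0.25  1.8  -0.    1.12 -0.55]
shift [ 18.1   9.1 210.6] turn [-0.013  0.024  0.013]
tin_1 0.95 [ 488.6 -239.6    3.7] [339. 215.]
tin_1 0.76 [ 492.8 -316.8    6.4] [337. 277.]
tin_square 0.81 [ 479.6 -157.1    5.8] [338. 143.]
```

View pics/w4.png

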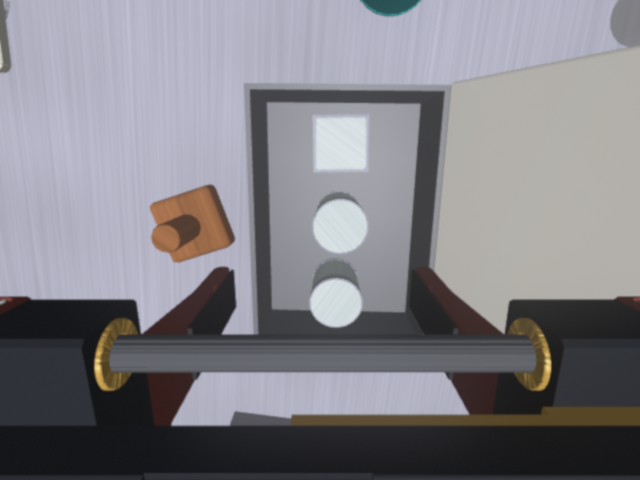

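The wrist view shows the square tin at the top (341,143) and the two round lids at (340,226) and (336,302).

```bash

python3 - <<'E'
from h import *
p=ctrl.get_image('wrist')
for u in ((340,226),(336,302),(341,143)): print(ray(p,u,80 if u[1]>200 else 85).round(1))
to([488.5,-237,110],0.066,0,10)
E
```

```text
[ 487.2 -236.6   80. ]
[ 490.4 -317.4   80. ]
[ 480.9 -157.9   85. ]
shift [ 14.8   8.  154.1] turn [-0.013  0.025  0.012]
[-0.0013, 0.0025, 0.0012] [1.5, 0.8, 15.4]
[-0.0013, 0.0025, 0.0012] [1.4, 0.8, 15.4]
[-0.0013, 0.0025, 0.0012] [1.4, 0.8, 15.4]
[-0.0013, 0.0025, 0.0012] [1.4, 0.7, 15.4]
[-0.0013, 0.0025, 0.0012] [1.3, 0.7, 15.4]
[-0.0013, 0.0025, 0.0012] [1.3, 0.7, 15.4]
[-0.0013, 0.0025, 0.0012] [1.3, 0.7, 15.4]
[-0.0013, 0.0025, 0.0012] [1.2, 0.7, 15.4]
[-0.0013, 0.0025, 0.0012] [1.2, 0.6, 15.4]
[-0.0013, 0.0025, 0.0012] [1.1, 0.6, 15.4]
```

Everything agrees: tin A is at (487.7,-236.8) and tin B at (491.5,-317.2). Down now.

```bash

python3 -m handwheel '[[[-0.0013,0.0025,0.0012],[2,1,12],1],[[-0.0013,0.0025,0.0012],[2,1,20],1],[[-0.0013,0.0025,0.0012],[2,1,24],1],[[-0.0013,0.0025,0.0012],[1,1,24],1],[[-0.0013,0.0025,0.0012],[1,1,24],1],[[-0.0013,0.0025,0.0012],[1,0.5,20],1],[[-0.0013,0.0025,0.0012],[1,0.5,14],1],[[-0.0013,0.0025,0.0012],[1,0.5,8],1],[[-0.0013,0.0025,0.0012],[1,0.5,4],1],[[0,0,0],[0,0,0],1]]'
python3 -c "
from h import *
st();to([487.8,-236.8,52],0.066,0)"
```

```text
t: 12.45
ee_pos: [513.9, -242.8, 115.6]
orientation: [3.129, 0.12, 0.02]
ft_force: [-0.3, 0.2, 0.4]
width: 87.9
t 12.45 p [ 513.9 -242.8  115.6] o [3.129 0.12  0.02 ] w 87.9 f [-0.3  0.2  0.4] q [-0.46  0.49  1.84 -0.    0.79 -0.53]
shift [-26.3  -8.6  63.2] turn [ 0.011 -0.012  0.011]
```

```bash

python3 -m handwheel '[[[0.002,-0.003,0.002],[-6,-2,0],1],[[0.002,-0.003,0.002],[-8,-2,0],1],[[0.002,-0.003,0.002],[-7,-2,0],1],[[0.002,-0.002,0.002],[-4,-2,0],1],[[0.002,-0.001,0.002],[-1,0,8],1],[[0,0,0],[0,0,10],1],[[0,0,0],[0,0,8],1],[[0,0,0],[0,0,4],1],[[0,0,0],[0,0,0],1],[[0,0,0],[0,0,0],1]]'
python3 -c "
from h import *
st();to([487.8,-236.8,52],0.066,0)"
```

```text
t: 13.28
ee_pos: [487.4, -237.4, 86.3]
orientation: [3.137, 0.103, 0.007]
ft_force: [0.8, 0.5, 0.3]
width: 87.8
t 13.2833 p [ 487.4 -237.4   86.3] o [3.137 0.103 0.007] w 87.8 f [0.8 0.5 0.3] q [-0.47  0.51  1.9  -0.    0.72 -0.54]
shift [ 0.2 -0.7 34.3] turn [ 0.003 -0.005 -0.   ]
```

```bash

python3 -m handwheel '[[[0,0,0],[0,0,8],1],[[0,0,0],[0,0,9],1],[[0,0,0],[0,0,9],1],[[0,0,0],[0,0,6],1],[[0,0,0],[0,0,2],0.8],[[0,0,0],[0,0,0],0.4],[[0,0,0],[0,0,0],0],[[0,0,0],[0,0,0],0],[[0,0,0],[0,0,0],0],[[0,0,0],[0,0,0],0]]'
python3 -c "
from h import *
st()"
```

```text
t: 14.12
ee_pos: [487.9, -237.5, 47.9]
orientation: [3.137, 0.104, 0.006]
ft_force: [-0.3, -0.3, -1.6]
width: 53.4
t 14.1167 p [ 487.9 -237.5   47.9] o [3.137 0.104 0.006] w 53.4 f [-0.3 -0.3 -1.6] q [-0.47  0.58  1.91 -0.    0.64 -0.54]
```

Width 53.4 means the tin is held. I lift it, and refine the pan pose from the side image too.

```bash

python3 -m handwheel '[[[0,0,0],[0,0,-6],0],[[0,0,0],[0,0,-14],0],[[0,0,0],[0,0,-22],0],[[0,0,0],[0,0,-26],0],[[0,0,0],[0,0,-26],0],[[0,0,0],[0,0,-24],0],[[0,0,0],[0,0,-20],0],[[0,0,0],[0,0,-16],0],[[0,0,0],[0,0,-10],0],[[0,0,0],[0,0,-4],0]]'
python3 - <<'E'
from h import *
st()
b=cv2.imread('pics/side0.png')
cv2.imwrite('pics/c5.png',cv2.resize(b[165:265,165:325],None,fx=5,fy=5,interpolation=cv2.INTER_CUBIC))
E
```

```text
t: 14.95
ee_pos: [484.6, -235.7, 226.0]
orientation: [3.139, 0.104, 0.001]
ft_force: [-0.4, -0.4, -1.7]
width: 53.9
t 14.95 p [ 484.6 -235.7  226. ] o [3.139e+00 1.040e-01 1.000e-03] w 53.9 f [-0.4 -0.4 -1.7] q [-0.47  0.3   1.83 -0.    1.01 -0.54]
```

View pics/c5.png

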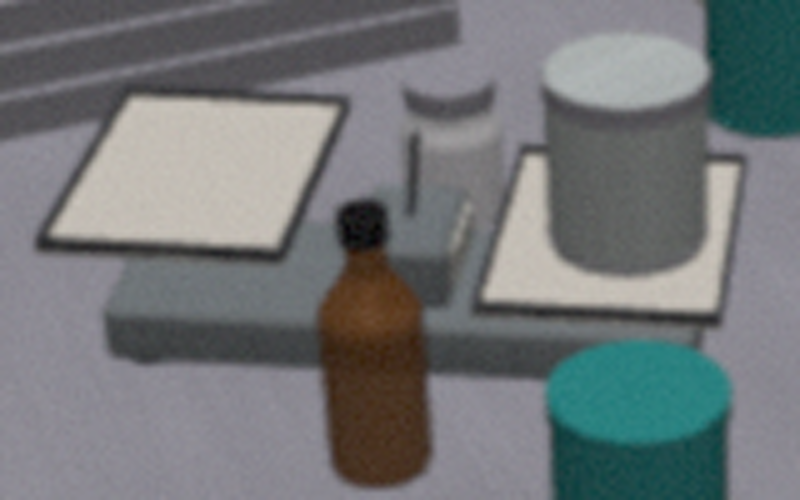

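```bash

python3 - <<'E'
from h import *
np.set_printoptions(suppress=True,precision=2)
S=ctrl.get_image('scene');D=ctrl.get_image('side')
P=[[45,-80,92],[45,80,92],[165,80,92],[165,-80,92],[-45,-80,68],[-45,80,68],[-165,80,68],[-165,-80,68]]
s=np.array([(465.5,210.3),(398.7,189),(415,158.6),(477.9,177.3),(451.5,245.1),(383.5,221.7),(363.9,259.8),(436.1,286.7)])
d=np.array([(235,184.6),(222.6,216.2),(172.6,213.6),(189.6,182.6),(270,194.4),(260,226),(308.6,229),(314,196.6)])
k=list(range(8))
v=fit([(S,k,s),(D,k,d)],[496,245,2.62],P);fit([(S,k,s)],v,P);fit([(D,k,d)],v,P)
c,q=np.cos(v[2]),np.sin(v[2])
for l in ((105,0),(105,38),(105,-38)): print(l,v[0]+c*l[0]-q*l[1],v[1]+q*l[0]+c*l[1])
E
```

```text
[494.89 245.99   2.63] [ 0.13 -0.86 -1.16 -1.35 -1.13 -1.48  0.45 -0.84  1.05 -0.65 -0.76 -1.09
 -1.38 -1.01  0.47 -0.7   0.83 -0.82 -0.28 -1.39  0.12 -1.19  1.4  -0.84
  0.05 -1.03  0.32 -0.78  1.69 -1.32  1.18 -1.16]
[497.62 246.05   2.62] [ 0.51  0.09 -0.86 -0.56 -0.72 -0.76  0.93  0.03  1.33  0.36 -0.55 -0.26
 -1.31 -0.1   0.61  0.42]
[491.78 241.89   2.63] [ 0.08  0.08 -0.96 -0.27 -0.78 -0.01  0.47  0.11 -0.57 -0.15 -0.21  0.31
  1.34 -0.3   0.7  -0.33]
(105, 0) 403.53993699483584 297.7526620614497
(105, 38) 384.8057217911616 264.6916702326733
(105, -38) 422.2741521985101 330.81365389022613
```

```bash

python3 -c "
from h import *
st();to([422,330.5,226],-0.516,0,18)"
```

```text
t 15.05 p [ 484.4 -235.6  224.9] o [ 3.14   0.104 -0.   ] w 53.8 f [ 0.2  0.8 -0.8] q [-0.47  0.3   1.83 -0.    1.01 -0.54]
shift [ -24.9 -569.    -1.3] turn [0.    0.    0.582]
[0.0, 0.0, 0.0323] [-1.4, -31.6, -0.1]
[0.0, 0.0, 0.0323] [-2.4, -31.5, -0.1]
[0.0, 0.0, 0.0323] [-3.4, -31.5, -0.1]
[0.0, 0.0, 0.0323] [-4.4, -31.3, -0.1]
[0.0, 0.0, 0.0323] [-5.4, -31.2, -0.1]
[0.0, 0.0, 0.0323] [-6.5, -31.0, -0.1]
[0.0, 0.0, 0.0323] [-7.5, -30.7, -0.1]
[0.0, 0.0, 0.0323] [-8.4, -30.5, -0.1]
[0.0, 0.0, 0.0323] [-9.4, -30.2, -0.1]
[0.0, 0.0, 0.0323] [-10.4, -29.9, -0.1]
[0.0, 0.0, 0.0323] [-11.4, -29.5, -0.1]
[0.0, 0.0, 0.0323] [-12.3, -29.1, -0.1]
[0.0, 0.0, 0.0323] [-13.2, -28.7, -0.1]
[0.0, 0.0, 0.0323] [-14.2, -28.3, -0.1]
[0.0, 0.0, 0.0323] [-15.1, -27.8, -0.1]
[0.0, 0.0, 0.0323] [-16.0, -27.3, -0.1]
[0.0, 0.0, 0.0323] [-16.8, -26.8, -0.1]
[0.0, 0.0, 0.0323] [-17.7, -26.2, -0.1]
```

```bash

python3 -m handwheel '[[[0,0,0.01],[0,-15,0],0],[[0,0,0.03],[-2,-25,0],0],[[0,0,0.033],[-3,-31,0],0],[[0,0,0.033],[-4,-31,0],0],[[0,0,0.033],[-5,-31,0],0],[[0,0,0.033],[-6,-31,0],0],[[0,0,0.033],[-7,-31,0],0],[[0,0,0.033],[-8,-31,0],0],[[0,0,0.033],[-9,-31,0],0],[[0,0,0.033],[-10,-30,0],0]]'
python3 -c "
from h import *
st();to([422,330.5,226],-0.516,0,10)"
```

```text
t: 15.88
ee_pos: [444.1, 62.7, 212.6]
orientation: [3.113, -0.41, -0.031]
ft_force: [0.5, 1.0, -1.6]
width: 53.3
t 15.8833 p [444.1  62.7 212.6] o [ 3.113 -0.41  -0.031] w 53.3 f [ 0.5  1.  -1.6] q [0.11 0.2  2.01 0.   0.95 0.37]
shift [ -91.  -252.8  -12.8] turn [0.007 0.019 0.254]
[0.0007, 0.0019, 0.0254] [-9.1, -25.3, -1.3]
[0.0007, 0.0019, 0.0254] [-9.7, -25.0, -1.3]
[0.0007, 0.0019, 0.0254] [-10.4, -24.8, -1.3]
[0.0007, 0.0019, 0.0254] [-11.0, -24.5, -1.3]
[0.0007, 0.0019, 0.0254] [-11.6, -24.2, -1.3]
[0.0007, 0.0019, 0.0254] [-12.2, -23.9, -1.3]
[0.0007, 0.0019, 0.0254] [-12.8, -23.6, -1.3]
[0.0007, 0.0019, 0.0254] [-13.4, -23.3, -1.3]
[0.0007, 0.0019, 0.0254] [-14.0, -22.9, -1.3]
[0.0007, 0.0019, 0.0254] [-14.6, -22.6, -1.3]
```

```bash

python3 -m handwheel '[[[0.001,0.002,0.025],[-9,-25,-3],0],[[0.001,0.002,0.025],[-10,-25,-3],0],[[0.001,0.002,0.025],[-10,-25,-2],0],[[0.001,0.002,0.025],[-11,-25,-2],0],[[0.001,0.002,0.025],[-12,-24,-2],0],[[0.001,0.002,0.025],[-12,-22,-1],0],[[0.001,0.002,0.025],[-13,-20,0],0],[[0,0.002,0.025],[-12,-15,0],0],[[0,0.002,0.02],[-8,-8,0],0],[[0,0,0.01],[-4,-3,0],0]]'
python3 -c "
from h import *
st();to([422,330.5,150],-0.516,0)"
```

```text
t: 16.72
ee_pos: [405.0, 292.1, 212.4]
orientation: [3.031, -0.774, -0.031]
ft_force: [-0.5, 0.1, -1.3]
width: 53.7
t 16.7167 p [405.  292.1 212.4] o [ 3.031 -0.774 -0.031] w 53.7 f [-0.5  0.1 -1.3] q [0.6  0.27 1.9  0.01 0.99 1.09]
shift [ -2.5 -42.9  61.7] turn [0.018 0.016 0.016]
```

```bash

python3 -m handwheel '[[[0.002,0.002,0.002],[0,-6,0],0],[[0.002,0.002,0.002],[0,-10,0],0],[[0.002,0.002,0.002],[-1,-10,3],0],[[0.002,0.002,0.002],[0,-8,8],0],[[0.002,0.002,0.002],[0,-5,10],0],[[0.002,0.002,0.002],[0,-2,10],0],[[0.002,0.002,0.002],[0,-1,10],0],[[0.002,0.001,0.001],[0,0,10],0],[[0,0,0],[0,0,5],0],[[0,0,0],[0,0,0],0]]'
python3 - <<'E'
from h import *
st();to([422,330.5,131],-0.516,0)
snap('wrist','w6');snap('side','d6')
E
```

```text
t: 17.55
ee_pos: [426.4, 330.3, 145.0]
orientation: [3.031, -0.802, -0.005]
ft_force: [-0.1, -0.5, -1.8]
width: 53.6
t 17.55 p [426.4 330.3 145. ] o [ 3.031 -0.802 -0.005] w 53.6 f [-0.1 -0.5 -1.8] q [ 0.64  0.42  1.88 -0.    0.85  1.16]
shift [-3.8  1.9 14. ] turn [ 0.007  0.002 -0.001]
```

View pics/w6.png

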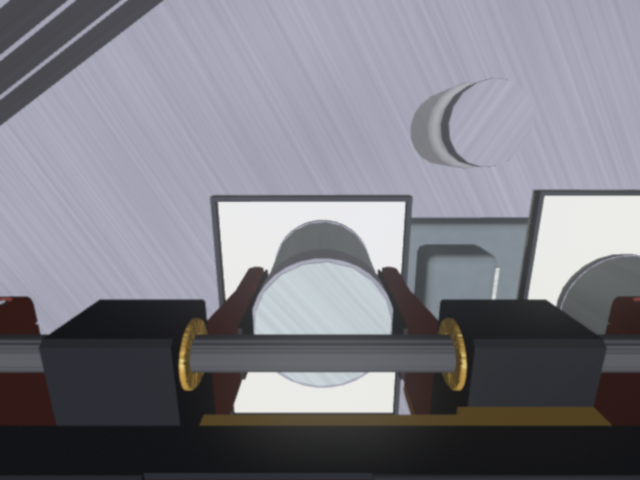

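View pics/d6.png

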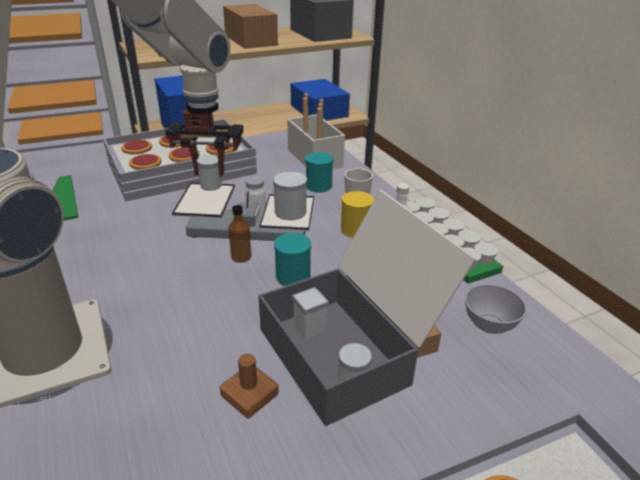

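The tin hangs over the empty pan, on its far half and aligned with it: wrist (322,320), side (210,175). I lower it slowly.

```bash

python3 -m handwheel '[[[0.001,0,0],[-2,1,2],0],[[0.001,0,0],[-1,1,2],0],[[0.001,0,0],[-1,0,2],0],[[0.001,0,0],[0,0,2],0],[[0.001,0,0],[0,0,1.5],0],[[0,0,0],[0,0,1],0],[[0,0,0],[0,0,1],0],[[0,0,0],[0,0,0.5],0],[[0,0,0],[0,0,0],0],[[0,0,0],[0,0,0],0]]'
python3 -c "
from h import *
st();to([422,330.5,130],-0.516,0)"
```

```text
t: 18.48
ee_pos: [423.3, 331.8, 135.4]
orientation: [-3.033, 0.803, -0.003]
ft_force: [-0.5, 0.4, -1.7]
width: 53.9
t 18.4833 p [423.3 331.8 135.4] o [-3.033e+00  8.030e-01 -3.000e-03] w 53.9 f [-0.5  0.4 -1.7] q [0.64 0.43 1.89 0.   0.82 1.16]
shift [-0.5  1.8  5.4] turn [-0.004 -0.001 -0.001]
```

```bash

python3 -m handwheel '[[[0,0,0],[0,0,1],0],[[0,0,0],[0,0,1],0],[[0,0,0],[0,0,1],0],[[0,0,0],[0,0,1],0],[[0,0,0],[0,0,1],0],[[0,0,0],[0,0,1],0],[[0,0,0],[0,0,0.5],0],[[0,0,0],[0,0,0],0],[[0,0,0],[0,0,0],0],[[0,0,0],[0,0,0],0]]'
python3 -c "
from h import *
st()"
```

```text
t: 19.32
ee_pos: [423.6, 332.1, 129.1]
orientation: [-3.033, 0.803, -0.003]
ft_force: [-1.2, -1.1, 2.0]
width: 53.5
t 19.3167 p [423.6 332.1 129.1] o [-3.033e+00  8.030e-01 -3.000e-03] w 53.5 f [-1.2 -1.1  2. ] q [0.64 0.44 1.89 0.   0.8  1.16]
```

Contact: the vertical force went from -1.7 to +2.0 N. Release and back straight up.

```bash

python3 -m handwheel '[[[0,0,0],[0,0,0],0.68],[[0,0,0],[0,0,0],0.75],[[0,0,0],[0,0,0],0.85],[[0,0,0],[0,0,0],0.9],[[0,0,0],[0,0,0],0.9],[[0,0,0],[0,0,-4],0.9],[[0,0,0],[0,0,-10],0.9],[[0,0,0],[0,0,-20],0.9],[[0,0,0],[0,0,-30],1],[[0,0,0],[0,0,-30],1]]'
python3 - <<'E'
from h import *
st()
snap('side','d7');snap('wrist','w7')
to([491.5,-317.2,226],0.066,0,18)
E
```

```text
t: 20.15
ee_pos: [420.6, 329.5, 222.4]
orientation: [3.033, -0.803, -0.007]
ft_force: [0.3, 0.5, -0.1]
width: 87.1
t 20.15 p [420.6 329.5 222.4] o [ 3.033 -0.803 -0.007] w 87.1 f [ 0.3  0.5 -0.1] q [0.64 0.3  1.83 0.   1.01 1.16]
shift [380.2 530.3  -1.5] turn [-0.004 -0.002 -0.583]
[-0.0002, -0.0001, -0.0324] [21.1, 29.5, -0.1]
[-0.0002, -0.0001, -0.0324] [20.2, 30.1, -0.1]
[-0.0002, -0.0001, -0.0324] [19.2, 30.8, -0.1]
[-0.0002, -0.0001, -0.0324] [18.2, 31.4, -0.1]
[-0.0002, -0.0001, -0.0324] [17.1, 31.9, -0.1]
[-0.0002, -0.0001, -0.0324] [16.1, 32.5, -0.1]
[-0.0002, -0.0001, -0.0324] [15.0, 33.0, -0.1]
[-0.0002, -0.0001, -0.0324] [14.0, 33.5, -0.0]
[-0.0002, -0.0001, -0.0324] [12.9, 33.9, -0.0]
[-0.0002, -0.0001, -0.0324] [11.8, 34.3, -0.0]
[-0.0002, -0.0001, -0.0324] [10.6, 34.7, -0.0]
[-0.0002, -0.0001, -0.0324] [9.5, 35.0, -0.0]
[-0.0002, -0.0001, -0.0324] [8.4, 35.3, -0.0]
[-0.0002, -0.0001, -0.0324] [7.2, 35.5, -0.0]
[-0.0002, -0.0001, -0.0324] [6.1, 35.7, 0.0]
[-0.0002, -0.0001, -0.0324] [4.9, 35.9, 0.0]
[-0.0002, -0.0001, -0.0324] [3.7, 36.1, 0.0]
[-0.0002, -0.0001, -0.0324] [2.6, 36.2, 0.0]
```

View pics/w7.png

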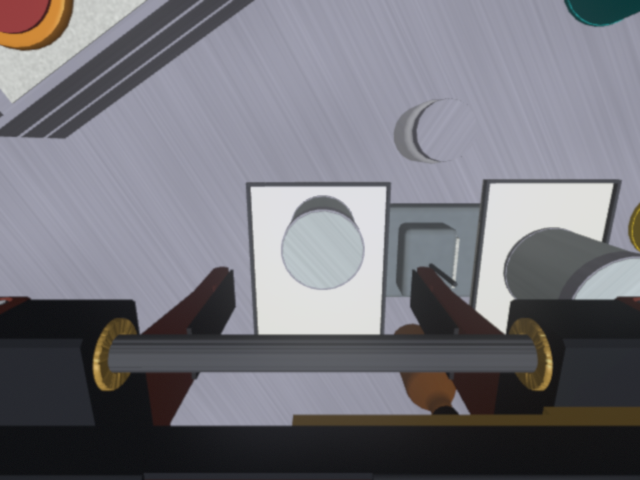

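View pics/d7.png

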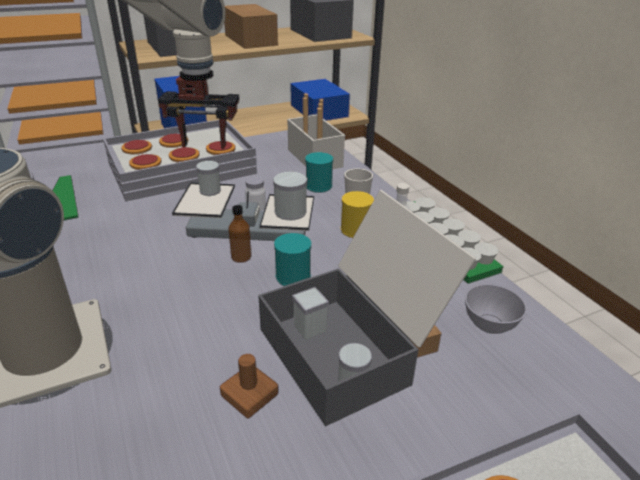

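The first tin stands upright on the far half of the pan: wrist (322,250), side (208,180). Now back to the bin for the second.

```bash

python3 -m handwheel '[[[0,0,-0.02],[10,15,-1],1],[[0,0,-0.033],[20,29,-1],1],[[0,0,-0.033],[20,31,-1],1],[[0,0,-0.033],[19,31,-1],1],[[0,0,-0.033],[18,32,-1],1],[[0,0,-0.033],[17,33,-1],1],[[0,0,-0.033],[16,33,-1],1],[[0,0,-0.033],[15,34,-1],1],[[0,0,-0.033],[14,34,-1],1],[[0,0,-0.033],[13,34,-1],1]]'
python3 -c "
from h import *
st();to([491.5,-317.2,226],0.066,0,10)"
```

```text
t: 21.08
ee_pos: [466.1, -20.0, 238.7]
orientation: [-3.119, 0.272, -0.016]
ft_force: [1.5, -0.4, 0.7]
width: 87.8
t 21.0833 p [466.1 -20.  238.7] o [-3.119  0.272 -0.016] w 87.8 f [ 1.5 -0.4  0.7] q [-0.08  0.17  1.97  0.01  0.99  0.09]
shift [ 76.3 288.4  10.2] turn [-0.01  -0.011 -0.24 ]
[-0.001, -0.0011, -0.024] [7.6, 28.8, 1.0]
[-0.001, -0.0011, -0.024] [6.9, 29.0, 1.0]
[-0.001, -0.0011, -0.024] [6.2, 29.2, 1.1]
[-0.001, -0.0011, -0.024] [5.5, 29.3, 1.1]
[-0.001, -0.0011, -0.024] [4.8, 29.4, 1.1]
[-0.001, -0.0011, -0.024] [4.1, 29.5, 1.1]
[-0.001, -0.0011, -0.024] [3.4, 29.6, 1.2]
[-0.001, -0.0011, -0.024] [2.7, 29.7, 1.2]
[-0.001, -0.0011, -0.024] [2.0, 29.8, 1.2]
[-0.001, -0.0011, -0.024] [1.3, 29.8, 1.2]
```

```bash

python3 -m handwheel '[[[-0.001,-0.001,-0.024],[7,30,0],1],[[-0.001,-0.001,-0.024],[6,30,0],1],[[-0.001,-0.001,-0.024],[5,30,0],1],[[-0.001,-0.001,-0.024],[5,30,0],1],[[-0.001,-0.001,-0.024],[4,30,0],1],[[-0.001,-0.001,-0.024],[4,30,0],1],[[-0.001,-0.001,-0.024],[3,28,0],1],[[-0.001,-0.001,-0.024],[3,20,0],1],[[-0.001,-0.001,-0.02],[2,12,0],1],[[0,0,-0.008],[1,6,0],1]]'
python3 -c "
from h import *
st();to([491.5,-317.2,90],0.066,0)"
```

```text
t: 21.92
ee_pos: [482.6, -287.6, 238.0]
orientation: [3.14, 0.08, 0.004]
ft_force: [-0.1, 0.2, -0.3]
width: 88.1
t 21.9167 p [ 482.6 -287.6  238. ] o [3.14  0.08  0.004] w 88.1 f [-0.1  0.2 -0.3] q [-0.56  0.32  1.77  0.    1.05 -0.61]
shift [  7.   29.9 148.1] turn [ 0.001 -0.003 -0.015]
```

```bash

python3 -m handwheel '[[[0,0,-0.002],[1,5,0],1],[[0,0,-0.002],[1,8,5],1],[[0,0,-0.002],[1,7,12],1],[[0,0,-0.002],[1,4,18],1],[[0,0,-0.002],[1,2,20],1],[[0,0,-0.002],[1,1,20],1],[[0,0,-0.002],[0,0,18],1],[[0,0,0],[0,0,14],1],[[0,0,0],[0,0,8],1],[[0,0,0],[0,0,0],1]]'
python3 - <<'E'
from h import *
st();to([491.5,-317.2,50],0.066,0)
snap('side','d8')
E
```

```text
t: 22.75
ee_pos: [490.4, -313.3, 112.6]
orientation: [-3.139, -0.106, -0.002]
ft_force: [-0.0, 0.4, 0.8]
width: 88.0
t 22.75 p [ 490.4 -313.3  112.6] o [-3.139e+00 -1.060e-01 -2.000e-03] w 88.0 f [-0.   0.4  0.8] q [-0.59  0.52  1.8   0.    0.82 -0.66]
shift [ 0.7  4.  62.5] turn [-0.001 -0.002  0.002]
```

View pics/d8.png

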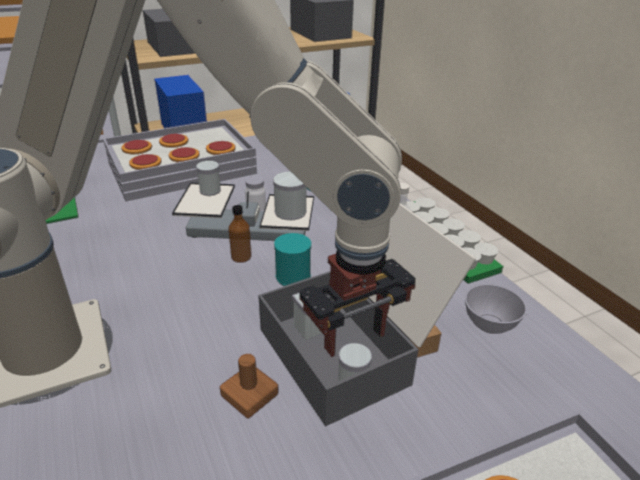

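```bash

python3 -m handwheel '[[[0,0,0],[0,1,8],1],[[0,0,0],[0.5,1,12],1],[[0,0,0],[0,1,13],1],[[0,0,0],[0,0.5,12],1],[[0,0,0],[0,0,8],1],[[0,0,0],[0,0,4],1],[[0,0,0],[0,0,2],0.8],[[0,0,0],[0,0,0],0.4],[[0,0,0],[0,0,0],0],[[0,0,0],[0,0,0],0]]'
python3 -m handwheel '[[[0,0,0],[0,0,0],0],[[0,0,0],[0,0,0],0],[[0,0,0],[0,0,0],0],[[0,0,0],[0,0,-4],0],[[0,0,0],[0,0,-10],0],[[0,0,0],[0,0,-20],0],[[0,0,0],[0,0,-26],0],[[0,0,0],[0,0,-26],0],[[0,0,0],[0,0,-26],0],[[0,0,0],[0,0,-24],0]]'
python3 -c "
from h import *
st()"
```

```text
t: 23.63
ee_pos: [493.3, -318.0, 50.0]
orientation: [3.138, 0.107, 0.008]
ft_force: [0.4, 1.2, -0.0]
width: 64.5
t: 24.47
ee_pos: [489.2, -315.4, 190.3]
orientation: [-3.135, -0.107, 0.005]
ft_force: [0.5, -0.8, -1.5]
width: 53.5
t 24.4667 p [ 489.2 -315.4  190.3] o [-3.135 -0.107  0.005] w 53.5 f [ 0.5 -0.8 -1.5] q [-0.59  0.41  1.75  0.    0.98 -0.66]
```

The second tin is held (width 53.5, weight shows). On to the near half of the pan.

```bash

python3 -m handwheel '[[[0,0,0],[0,0,-15],0],[[0,0,0],[0,-8,-10],0],[[0,0,0.02],[0,-18,-5],0],[[0,0,0.03],[-2,-28,-2],0],[[0,0,0.033],[-4,-32,-1],0],[[0,0,0.033],[-5,-33,-1],0],[[0,0,0.033],[-6,-33,-1],0],[[0,0,0.033],[-7,-33,-1],0],[[0,0,0.033],[-8,-33,-1],0],[[0,0,0.033],[-9,-33,-1],0]]'
python3 -c "
from h import *
st();to([385,264.7,226],-0.516,0,10)"
```

```text
t: 25.3
ee_pos: [458.3, -56.1, 241.1]
orientation: [3.123, -0.314, 0.018]
ft_force: [0.8, 0.8, -2.0]
width: 53.9
t 25.3 p [458.3 -56.1 241.1] o [ 3.123 -0.314  0.018] w 53.9 f [ 0.8  0.8 -2. ] q [-0.15  0.16  1.98 -0.    0.99  0.06]
shift [-135.8 -299.8   12.9] turn [ 0.    -0.012  0.316]
[0.0, -0.0012, 0.0316] [-13.6, -30.0, 1.3]
[0.0, -0.0012, 0.0316] [-14.5, -29.5, 1.3]
[0.0, -0.0012, 0.0316] [-15.4, -29.1, 1.3]
[0.0, -0.0012, 0.0316] [-16.4, -28.6, 1.3]
[0.0, -0.0012, 0.0316] [-17.2, -28.0, 1.4]
[0.0, -0.0012, 0.0316] [-18.1, -27.5, 1.4]
[0.0, -0.0012, 0.0316] [-19.0, -26.9, 1.4]
[0.0, -0.0012, 0.0316] [-19.8, -26.3, 1.4]
[0.0, -0.0012, 0.0316] [-20.6, -25.6, 1.5]
[0.0, -0.0012, 0.0316] [-21.4, -25.0, 1.5]
```

```bash

python3 -m handwheel '[[[0,-0.001,0.032],[-14,-30,0],0],[[0,-0.001,0.032],[-15,-30,0],0],[[0,-0.001,0.032],[-16,-29,0],0],[[0,-0.001,0.032],[-16,-29,0],0],[[0,-0.001,0.032],[-17,-28,0],0],[[0,-0.001,0.032],[-18,-27,0],0],[[0,-0.001,0.032],[-19,-24,0],0],[[0,-0.001,0.032],[-16,-18,0],0],[[0,0,0.025],[-9,-9,0],0],[[0,0,0.012],[-4,-4,0],0]]'
python3 -c "
from h import *
st();to([385,264.7,150],-0.516,0)"
```

```text
t: 26.13
ee_pos: [380.0, 226.2, 242.9]
orientation: [-3.04, 0.784, -0.005]
ft_force: [-0.5, 0.4, -2.1]
width: 53.8
t 26.1333 p [380.  226.2 242.9] o [-3.04   0.784 -0.005] w 53.8 f [-0.5  0.4 -2.1] q [ 0.51  0.13  2.01 -0.    1.    1.02]
shift [-14.5 -35.9  93. ] turn [-0.003 -0.003  0.011]
```

```bash

python3 -m handwheel '[[[0,0,0.002],[-3,-6,0],0],[[0,0,0.002],[-4,-8,0],0],[[0,0,0.002],[-3,-8,3],0],[[0,0,0.002],[-2,-6,8],0],[[0,0,0.002],[-1,-3,14],0],[[0,0,0],[0,-1,16],0],[[0,0,0],[0,0,16],0],[[0,0,0],[0,0,12],0],[[0,0,0],[0,0,6],0],[[0,0,0],[0,0,0],0]]'
python3 - <<'E'
from h import *
st();to([385,264.7,131],-0.516,0)
snap('wrist','w9')
E
```

```text
t: 26.97
ee_pos: [384.2, 265.5, 162.7]
orientation: [-3.035, 0.799, -0.006]
ft_force: [0.2, 0.5, -2.2]
width: 53.8
t 26.9667 p [384.2 265.5 162.7] o [-3.035  0.799 -0.006] w 53.8 f [ 0.2  0.5 -2.2] q [ 0.58  0.29  2.03 -0.    0.82  1.1 ]
shift [ 1.   0.5 31.7] turn [-0.004 -0.003  0.001]
```

View pics/w9.png

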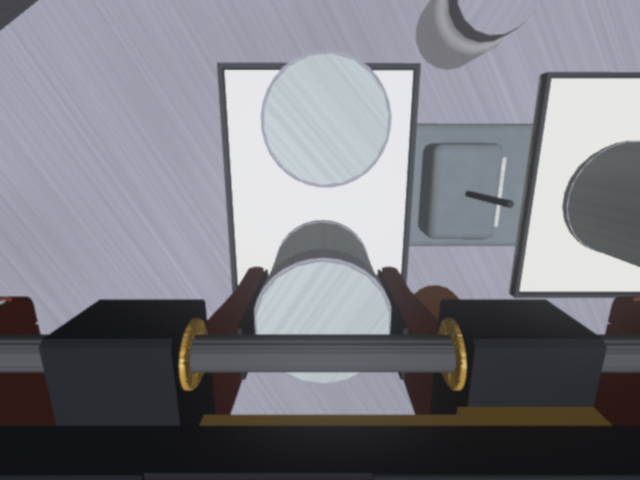

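The held tin is at (322,320), clear of the first one at (325,118), over the near half. Lowering.

```bash

python3 -m handwheel '[[[0,0,0],[0,0,3],0],[[0,0,0],[0,0,4],0],[[0,0,0],[0,0,5],0],[[0,0,0],[0,0,5],0],[[0,0,0],[0,0,4],0],[[0,0,0],[0,0,2],0],[[0,0,0],[0,0,1],0],[[0,0,0],[0,0,0],0],[[0,0,0],[0,0,0],0],[[0,0,0],[0,0,0],0]]'
python3 -c "
from h import *
st();to([385,264.7,131],-0.516,0)"
```

```text
t: 27.85
ee_pos: [386.6, 266.6, 139.0]
orientation: [-3.031, 0.8, -0.012]
ft_force: [0.5, -0.4, -2.1]
width: 53.5
t 27.85 p [386.6 266.6 139. ] o [-3.031  0.8   -0.012] w 53.5 f [ 0.5 -0.4 -2.1] q [ 0.58  0.34  2.04 -0.    0.76  1.1 ]
shift [-0.5  2.5  8. ] turn [-0.009 -0.005  0.   ]
```

```bash

python3 -m handwheel '[[[-0.001,-0.001,0],[0,1,1],0],[[-0.001,-0.001,0],[0,1,1],0],[[-0.001,-0.001,0],[0,0.5,1],0],[[-0.001,-0.001,0],[0,0,1],0],[[-0.001,0,0],[0,0,1],0],[[-0.001,0,0],[0,0,1],0],[[-0.001,0,0],[0,0,1],0],[[0,0,0],[0,0,1],0],[[0,0,0],[0,0,1],0],[[0,0,0],[0,0,0.5],0]]'
python3 -c "
from h import *
st()"
python3 -m handwheel '[[[0,0,0],[0,0,1],0],[[0,0,0],[0,0,1],0],[[0,0,0],[0,0,1],0],[[0,0,0],[0,0,0.5],0],[[0,0,0],[0,0,0.5],0],[[0,0,0],[0,0,0.5],0],[[0,0,0],[0,0,0.5],0],[[0,0,0],[0,0,0.5],0],[[0,0,0],[0,0,0],0],[[0,0,0],[0,0,0],0]]'
python3 -c "
from h import *
st()"
```

```text
t: 28.68
ee_pos: [385.7, 264.6, 129.4]
orientation: [-3.036, 0.801, -0.003]
ft_force: [0.2, -0.2, 0.4]
width: 53.9
t 28.6833 p [385.7 264.6 129.4] o [-3.036e+00  8.010e-01 -3.000e-03] w 53.9 f [ 0.2 -0.2  0.4] q [ 0.58  0.35  2.04 -0.    0.74  1.09]
t: 29.52
ee_pos: [385.7, 264.6, 123.4]
orientation: [-3.036, 0.801, -0.003]
ft_force: [-0.3, 0.4, -0.3]
width: 53.6
t 29.5167 p [385.7 264.6 123.4] o [-3.036e+00  8.010e-01 -3.000e-03] w 53.6 f [-0.3  0.4 -0.3] q [ 0.58  0.37  2.05 -0.    0.73  1.09]
```

The force is near 0, so the pan carries the tin and sinks with it. I follow it to about level.

```bash

python3 -m handwheel '[[[0,0,0],[0,0,1],0],[[0,0,0],[0,0,1],0],[[0,0,0],[0,0,0.5],0],[[0,0,0],[0,0,0.5],0],[[0,0,0],[0,0,0.5],0],[[0,0,0],[0,0,0.5],0],[[0,0,0],[0,0,0],0],[[0,0,0],[0,0,0],0],[[0,0,0],[0,0,0],0],[[0,0,0],[0,0,0],0]]'
python3 - <<'E'
from h import *
st()
snap('side','d10')
E
```

```text
t: 30.35
ee_pos: [385.8, 264.6, 119.0]
orientation: [-3.036, 0.801, -0.003]
ft_force: [0.4, -0.2, 0.0]
width: 53.3
t 30.35 p [385.8 264.6 119. ] o [-3.036e+00  8.010e-01 -3.000e-03] w 53.3 f [ 0.4 -0.2  0. ] q [ 0.58  0.37  2.05 -0.    0.72  1.09]
```

View pics/d10.png

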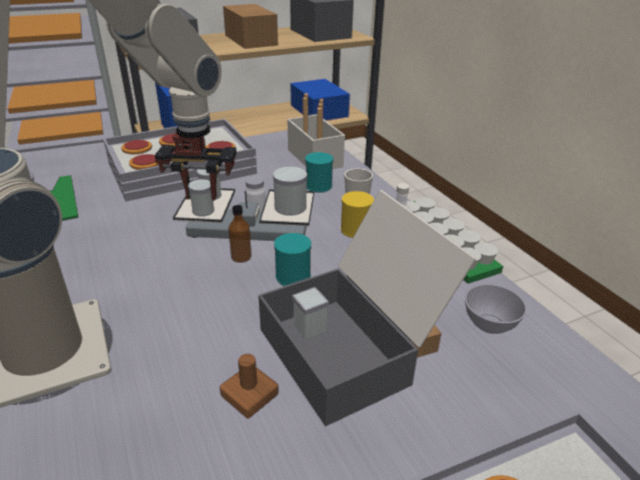

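The tin at (201,197) stands on the now-level pan. Release and retreat.

```bash

python3 -m handwheel '[[[0,0,0],[0,0,0],0.66],[[0,0,0],[0,0,0],0.7],[[0,0,0],[0,0,0],0.75],[[0,0,0],[0,0,0],0.8],[[0,0,0],[0,0,0],0.9],[[0,0,0],[0,0,0],0.9],[[0,0,0],[0,0,-3],0.9],[[0,0,0],[0,0,-8],0.9],[[0,0,0],[0,0,-14],0.9],[[0,0,0],[0,0,-20],0.9]]'
python3 -m handwheel '[[[0,0,0],[0,0,-25],0.9],[[0,0,0],[0,0,-30],0.9],[[0,0,0],[0,0,-25],0.9],[[0,0,0],[0,15,-10],0.9],[[0,0,0],[0,25,0],0.9],[[0,0,0],[0,30,0],0.9],[[0,0,0],[0,25,0],0.9],[[0,0,0],[0,12,0],0.9],[[0,0,0],[0,0,0],0.9],[[0,0,0],[0,0,0],0.9]]'
python3 - <<'E'
from h import *
st()
for n,f in (('side','d11'),('scene','s11')):
  p=snap(n,f)
  for q in ('tin_1','tin_big','tin_square','pan_b_top','pan_a_top','lid_bar','bottle','jar'):
    for d in ctrl.spot_point(p,q)[:3]:
      if d['score']>.3: x=w(p,d['position']); print(n,q,round(d['score'],2),np.round(x,1),np.round(px(p,x)[0]))
a=cv2.imread('pics/s11.png');b=cv2.imread('pics/d11.png')
cv2.imwrite('pics/c11.png',np.hstack([cv2.resize(a[150:290,355:495],(390,390),interpolation=3),cv2.resize(b[160:260,165:265],(390,390),interpolation=3)]))
E
```

```text
t: 31.23
ee_pos: [384.2, 263.6, 163.5]
orientation: [3.035, -0.801, -0.003]
ft_force: [0.8, -0.4, -1.4]
width: 79.0
t: 32.07
ee_pos: [332.1, 169.6, 268.7]
orientation: [-3.029, 0.798, -0.016]
ft_force: [0.2, -0.5, 0.2]
width: 79.0
t 32.0667 p [332.1 169.6 268.7] o [-3.029  0.798 -0.016] w 79.0 f [ 0.2 -0.5  0.2] q [ 0.44 -0.03  2.11  0.    1.05  0.95]
side tin_1 0.9 [385.3 263.6  74.7] [203. 211.]
side tin_1 0.88 [423.6 332.9  73. ] [211. 196.]
side tin_big 0.94 [584.4 189.9  77. ] [289. 207.]
side tin_big 0.84 [763.7 393.4  -1.9] [318. 187.]
side tin_big 0.82 [ 7.469e+02  1.341e+02 -7.000e-01] [355. 230.]
side tin_square 0.72 [ 482.  -154.8    5.8] [310. 328.]
side tin_square 0.58 [ 317.5 -258.8    1. ] [249. 395.]
side pan_b_top 0.94 [396.8 300.5  75.8] [204. 203.]
side pan_a_top 0.57 [583.1 196.1  74.5] [288. 207.]
side lid_bar 0.67 [ 700.7 -220.9  216.2] [433. 231.]
side lid_bar 0.57 [ 315.8 -260.1    5.4] [248. 394.]
side bottle 0.67 [436.4 139.1   7.8] [241. 255.]
side jar 0.74 [549.6 355.1   3. ] [255. 206.]
scene tin_1 0.73 [388.7 261.7  68.8] [420. 186.]
scene tin_1 0.59 [423.2 332.   75. ] [453. 192.]
scene tin_big 0.83 [777.7 391.1   3.9] [519. 341.]
scene tin_big 0.81 [588.2 191.8  79.4] [408. 249.]
scene tin_big 0.8 [749.9 131.   -4.3] [387. 339.]
scene tin_square 0.72 [ 481.1 -159.3    3.4] [245. 242.]
scene pan_b_top 0.56 [551.9 354.2  -1.2] [470. 255.]
scene pan_a_top 0.49 [ 314.3 -263.2   -2.1] [205. 195.]
scene lid_bar 0.7 [ 698.1 -228.2  212.9] [186. 262.]
scene bottle 0.85 [437.6 138.9  -1.6] [370. 223.]
scene bottle 0.35 [495.2 247.2  -1.8] [419. 239.]
scene jar 0.85 [ 5.528e+02  3.548e+02 -5.000e-01] [470. 255.]
scene jar 0.33 [438.7 138.1  -3.1] [370. 224.]
```

View pics/d11.png

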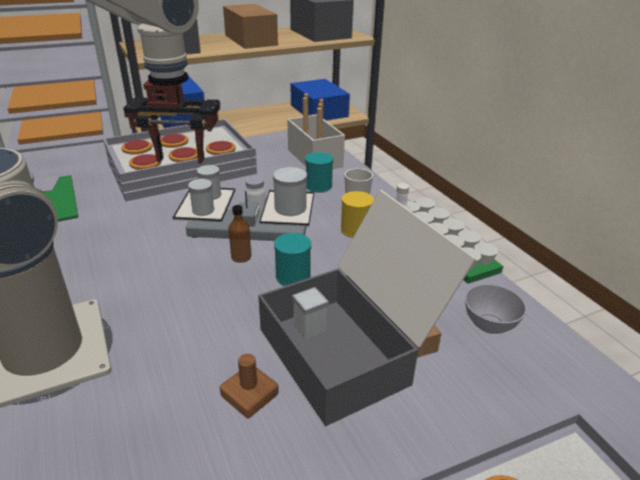

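View pics/c11.png

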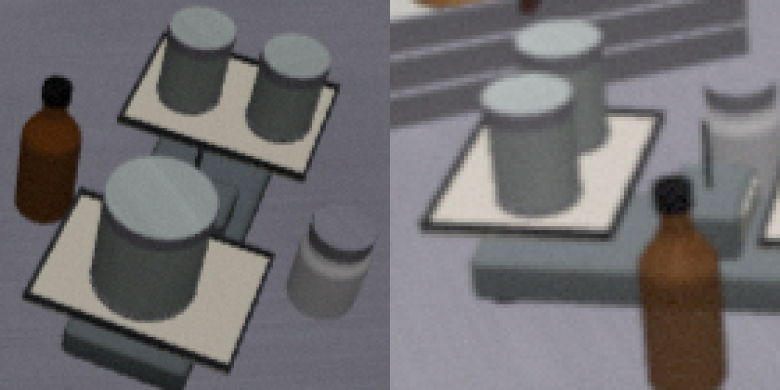

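View pics/s11.png

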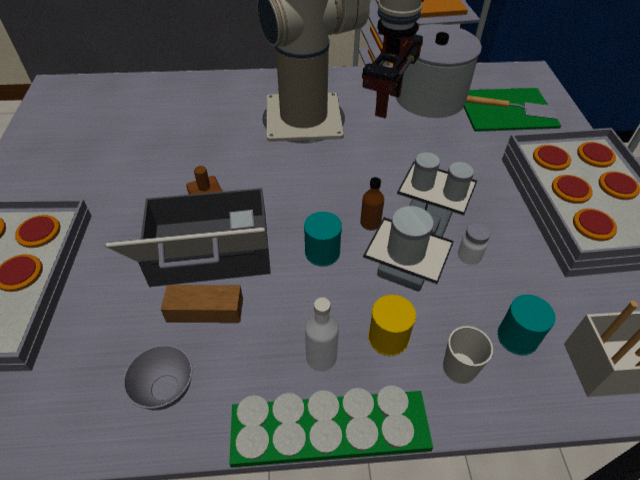

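Both small tins stand upright inside the pan rim. Both pans measure about 75 mm, so the scale is level. The lid is back against its stop, the square tin is still in the bin, and nothing else has moved. Handing in.

```bash
python3 -c "
from h import *
st(); print(ctrl.close_job())"
```

```text
t 32.9667 p [331.7 169.5 268.1] o [-3.031  0.796 -0.014] w 79.4 f [-0.6  0.5  0.1] q [ 0.44 -0.03  2.11  0.    1.05  0.95]
the job is handed in; nothing more can be done
None
```

The job is done and handed in at about 33 s. I swung the lid over by its bar to its stop, where it stays open. Then I stood the two round tins, one after the other, upright on the empty pan.

**Last checks:**
- **Scale:** the side camera puts both pan tops at about 75 mm (75.8 and 74.5), so the scale is level. The small tins' bases came out at 69–75 mm and the big tin's at 77–79 mm, which agrees within the detectors' few-millimetre error.
- **Lid and tins:** the lid bar was at about z 214 mm, which means the lid is fully open. The square tin is still in the bin and the big tin is on its pan.
- **Other things:** the bottle and jar were re-measured and had not moved. The mould, box, syrup bottle and look-alikes look unmoved in the pictures.
- **Forces:** those I read at the wrist were under about 7 N, and the gripper was clear of everything at the end.

**What disagreed:** in the last scene picture the detector gave false hits for both pan tops, on the jar and on the mould. I ignored those and used the side view.

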